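# Pack the check-weight cases for a calibration round

### The job

Pack the check-weight kit for a calibration round: tip every flat grey case that is in the tight rack forward by its top edge instead of dragging it straight up, take it out and stand it upright, foot down, in a slot of its own in the open transit box, and lay the black power pack flat, the same way up, in the raised tray at the left end of the box. When all of it is packed, shut the lid fully, and only then fold its hasp down flat against the front of the box. Leave the roll of tape and the sample jar beside the work where they are.

Things in the scene. Friction and masses are not known exactly. Their poses are not given: they have to be found in the camera images.
- rack: fixed grey steel rack, three bays side by side, 120 mm wide. Origin: on the worktop, mid-width, on the line of the cases' spines; x to its rear, y left. Bays (y = 38, 0, -38 mm) 35 mm wide between 3 mm dividers 115 mm tall: no finger fits beside a case. Bay floor 6 mm up, with a 6 mm high bar before the feet; the back is open above 59 mm, so a finger can get behind a case's top rear edge.
- tip_rail (a point): middle of the tip rail, a 10 mm bar across the rack's front, 53 mm before the spines, 65 mm high. A case pulled forward by its top rear edge (about 1.5 N) turns about its lower front edge; let go before 0.6 rad it drops back, beyond that it falls on this rail by itself and stays, leaning 0.70 rad to the robot, its top out in front of the row with both sides free to grip.
- case_1: flat grey hard case standing in the rack like a book, 90 mm deep (x), 32 mm thick (y), 135 mm tall, 0.28 to 0.46 kg, sides smooth. Origin: middle of its foot; x from the narrow spine with blank label (x = -45 mm, towards the robot) to the rear edge (x = +45 mm), z up to its top. Two or three such cases, all alike; None if absent.
- case_2: flat grey hard case standing in the rack like a book, 90 mm deep (x), 32 mm thick (y), 135 mm tall, 0.28 to 0.46 kg, sides smooth. Origin: middle of its foot; x from the narrow spine with blank label (x = -45 mm, towards the robot) to the rear edge (x = +45 mm), z up to its top. Two or three such cases, all alike; None if absent.
- case_3: flat grey hard case standing in the rack like a book, 90 mm deep (x), 32 mm thick (y), 135 mm tall, 0.28 to 0.46 kg, sides smooth. Origin: middle of its foot; x from the narrow spine with blank label (x = -45 mm, towards the robot) to the rear edge (x = +45 mm), z up to its top. Two or three such cases, all alike; None if absent.
- transit_box: fixed open box with aluminium edges, 144 x 284 mm, 5 mm walls, rim 147 mm high, lid hinged at its rear. Origin: middle of its underside; x to its rear, y left. From its right: three slots (middles x = 0, y = -95, -37, 21 mm), each 37 mm wide (y) and 98 mm long (x) between round-topped grey ribs 40 mm high, floor at z = 5 mm, open above them; at its left end the raised tray.
- tray (a point): middle of the floor of the raised tray at the box's left end (box x = 0, y = 95, z = 88 mm), 83 mm wide (y), 134 mm long (x), with a 7 mm lip towards the slots and the box walls 59 mm above it on the other sides
- lid (a joint): hinge of the lid in rad: 0 = shut; 2.0 to 2.25 at the start (open, leaning back). Hinge line along the box's y at x = 72, z = 147 mm of the box; the lid reaches 146 mm from it to the free edge and is 10 mm thick, all on the outer side of the hinge line. Stiff: it stays at any angle and moves with 3 to 6 N at the free edge (push it over from behind, then down).
- hasp (a joint): hinge of the hasp, a steel plate 42 x 30 mm in the middle of the lid's free edge, in rad: 0 = straight out in line with the lid (0 to 0.25 at the start), 1.5 = folded down. It stays where left, under 2 N turns it: keep clear of it while shutting the lid. Lid shut, its hinge is at x = -79, z = 153 mm of the box, the plate sticks out to the robot, and a push from above folds it.
- power_pack: black power pack (mains adapter) lying flat on the left of the worktop, 46 x 124 x 30 mm with its short cord stubs (body 46 x 100 mm), 0.17 kg. Origin: middle of its underside; y along its length, x across; grip across x.
- tape_roll: roll of masking tape lying flat, 96 mm across, 25 mm high, near the front edge of the worktop; to be left alone
- sample_jar: small round jar with a screw lid, 48 mm across, 66 mm tall, left of the rack; to be left alone
Not all that is in view belongs to the job. What is shaped like the case_1 but blue or orange is not meant.

How it is judged (in metres and radians):
On the way, in this order (a step that is already met when the one before it is completed fails the run):
1. every case stands in a slot of the transit box and the power pack lies in its tray (z of case_1 in the frame of transit_box between 0 and 0.013 m and angle between each of case_1, case_2, case_3's own z axis and vertical below 0.2 rad and x of case_1 in the frame of transit_box between -0.015 and 0.015 m and y of case_1 in the frame of transit_box between -0.11 and 0.04 m and z of case_2 in the frame of transit_box between 0 and 0.013 m and x of case_2 in the frame of transit_box between -0.015 and 0.015 m and y of case_2 in the frame of transit_box between -0.11 and 0.04 m and z of case_3 in the frame of transit_box between 0 and 0.013 m and x of case_3 in the frame of transit_box between -0.015 and 0.015 m and y of case_3 in the frame of transit_box between -0.11 and 0.04 m and z of power_pack in the frame of transit_box between 0.08 and 0.097 m and angle between power_pack's own z axis and vertical below 0.15 rad and x of power_pack in the frame of transit_box between -0.03 and 0.03 m and y of power_pack in the frame of transit_box between 0.055 and 0.125 m), for 0.2 s.
2. the lid is shut on the full box (all of step 1 and value of joint lid below 0.06 rad), for 0.2 s.
3. the hasp is folded down over its staple (value of joint hasp above 1.3 rad and value of joint lid below 0.06 rad), for 0.2 s.
At the end, for the whole second after the job is handed in: Every case there is stands upright (0.2 rad) on the floor of a slot (within 15 mm of the box's middle line, foot under 13 mm), the power pack lies flat in the tray (x within 30 mm, y 55 to 125 mm of the box), lid shut (below 0.06 rad), hasp down (above 1.3 rad), all at rest (all of step 1 and all of step 3 and linear speed of each of case_1, case_2, case_3, power_pack below 0.03 m/s); the robot touches nothing.
It fails at once if a case is drawn straight up out of its bay instead of being tipped out (it leans less than 0.3 rad while its foot, between the dividers, is 40 to 94 mm above the bay floor) ((z of case_1 in the frame of rack between 0.046 and 0.1 m and angle between case_1's own z axis and vertical below 0.3 rad and x of case_1 in the frame of rack between 0 and 0.12 m and y of case_1 in the frame of rack between -0.08 and 0.08 m) or (z of case_2 in the frame of rack between 0.046 and 0.1 m and angle between case_2's own z axis and vertical below 0.3 rad and x of case_2 in the frame of rack between 0 and 0.12 m and y of case_2 in the frame of rack between -0.08 and 0.08 m) or (z of case_3 in the frame of rack between 0.046 and 0.1 m and angle between case_3's own z axis and vertical below 0.3 rad and x of case_3 in the frame of rack between 0 and 0.12 m and y of case_3 in the frame of rack between -0.08 and 0.08 m)).
It fails at once if the tape roll or the sample jar is moved by more than 4 cm (distance of any of tape_roll, sample_jar from where it was at the start of the episode above 0.04 m).
Of case_1, case_2, case_3 only 2 to 3 are there at a start; the rules pass over those that are not, and their reading is None.
At some moment in a run one of power_pack may be knocked a few centimetres aside while the robot is not near it.
It also fails if it takes over 210 s, if anything falls off the work surface, if the arm or the gripper's body presses on something with over 40 N, if the wrist force passes 120 N, or if a joint passes its speed limit or range.

### The arm

A 6-joint arm with a two-finger parallel gripper is mounted at the origin on a cart in front of the work surface, level with it; the furniture and walls round the work are solid. World frame = base frame: x ahead of the robot, y to its left, z up, the work surface at z = 0. Lengths are in m, angles in degrees, forces in N, time in s.
With the tool pointing down it reaches from about 0.35 to 0.875 m from the base axis. Payload 4.2 kg.
Tool frame: the origin (TCP) lies midway between the tips of the shut fingers; the grasp point (between the pads) lies 19 mm behind it (r.grasp_offset is the distance from the TCP to the grasp point, in m); z points along the fingers, y is the direction in which the jaws open and shut (so a half turn about z gives the same grasp; the last joint's range is limited). The gripper opens to 87 mm and grips with 3 to 60 N. Pads are 19 mm wide; open, the fingers measure 117 mm over their backs; the gripper's body (75 mm by 190 mm) begins 51 mm behind the grasp point.
Start: joints at [-50.042, 22.042, 0.453, 0, -68.411, -14.817], TCP at [0.266, -0.566, 0.223] pointing down, gripper open.
Joint ranges: [-179.83, 179.83], [-69.29, 118.12], [-61.27, 80.66], [-181.25, 117.63], [-171.15, -9.14], [-177.46, 177.46]. Speed limits (degrees/s): [159.86, 159.86, 180, 180, 180, 180].

### API

Orientations are given as a 3x3 rotation matrix whose columns are the frame's x, y, z axes.
In Python, from station import r gives the robot as it stands.
- The arm moves only by the shell command python3 -m crank 'ROWS'. ROWS is JSON, a list of rows, each a list of 3 entries, a list of its own where there are three numbers: the closure, from -1 (fully open) to 1 (shut), so that 0 is half open, then the shift along the tool's x, y, z as a fraction of full scale, then the turn, a rotation vector about the tool's x, y, z as a fraction of full scale. In form: [[fingers, [dx, dy, dz], [wx, wy, wz]], ...]. A call has 1 to 8 rows; each row shifts and turns the commanded pose from where the row before left it, along the tool's axes as they then stand; what a row does not reach is not made up. Full scale, the value 1, is 100 mm for a shift and 45 degrees for a turn. A row lasts 1/10 s, in which the tool goes at most 50 mm and 8.59 degrees, less where a joint would pass 70% of its speed; a pose out of reach is approached as far as the arm can. A call with a number of a shift or a turn outside -1 to 1 is refused whole. A call with a gripper value outside its range is refused whole. The fingers move at their own pace and stop on an object; the grip force is fixed at half the most. Time passes only in rows, so rows that do not move let the fingers close. It gives the time, the measured TCP pose, the force and the opening at its end, in the units of the state.
- r.sense(): the state, without advancing time (a new reading comes with each control period).
- r.capture(name): name is "side" or "top" or "wrist"; returns a dict with "img" (400x640x3 uint8, blue, green, red), "fx", "fy", "cx", "cy" (pixels), "R" (3x3) and "t" (3): a world point X has camera coordinates R X + t. Camera axes: x right, y down, z forward; pixel columns grow to the right and rows downward; lengths in m; the calibration is good to about 2 mm. A picture is of the moment at which its call begins. There is no depth.
- r.finish_job(): hands the job in, once; it reports no verdict.
The state is a dict: "time_s": time; "joints": joint angles; "joint_velocities": joint speeds; "effort": joint torques, N m; "tcp_pos": TCP position; "ee_rot": TCP orientation; "wrist_force": force on the tool from outside, world axes, zero at the start; "moment": the same for the moment, N m; "gripper_width": opening from 0.0 (shut) to 1.0 (fully open).
Only numpy, scipy, OpenCV 4.12 (cv2) and the standard library are available. Lean on these libraries where they do the work, as an engineer would, in place of code of your own. Each camera call takes 0.05 s, during which the arm holds its last target.

## Working session

There is one attempt and no reset: what is moved stays moved. The work goes in short steps, Python scripts to look and compute and a shell command to move; the robot and the scene stay as the last step left them, time stands still between calls to the robot, and variables do not carry over. Pictures are saved under pics/ and viewed, and the job is handed in when it is done.

```bash
ls; mkdir -p pics
python3 - <<'E'
from station import r
import cv2
print(r.sense()); print(r.grasp_offset)
for n in ("side","top","wrist"):
    c=r.capture(n); cv2.imwrite(f"pics/{n}0.png",c["img"])
    print(n,c["fx"],c["fy"],c["cx"],c["cy"],c["R"],c["t"])
E
```

```text
pics
{'time_s': 0.0, 'joints': array([-5.00420543e+01,  2.20887685e+01,  3.79872316e-01, -2.70830580e-02,
       -6.84090472e+01, -1.48178701e+01]), 'joint_velocities': array([ 0.01214575,  0.08833592, -0.06251338, -0.01616882, -0.01335793,
        0.04912229]), 'effort': array([-3.11727399e-04, -3.90665781e+01,  1.87403476e+01,  4.21981484e+00,
        1.09933061e-02, -1.88323520e-04]), 'tcp_pos': array([ 0.26529425, -0.5652497 ,  0.22148614]), 'ee_rot': array([[-9.05345894e-01, -4.24673806e-01, -9.85094385e-04],
       [-4.24674936e-01,  9.05343989e-01,  1.86011517e-03],
       [ 1.01907093e-04,  2.10239252e-03, -9.99997785e-01]]), 'wrist_force': array([-0.58851043,  0.03194847,  1.48682939]), 'moment': array([-0.00678408, -0.03126967, -0.02832134]), 'gripper_width': 0.9998156980135237}
0.0187
side 392.23237711624216 392.23237711624216 324.4398115027905 200.96677144911902 [[ 0.63516876  0.77223293 -0.01472921]
 [ 0.65383915 -0.5477449  -0.52198649]
 [-0.41116301  0.32191897 -0.85282657]] [-0.37351587 -0.2082054   1.45450253]
top 397.66141740440963 397.66141740440963 320.2742075544098 196.22334204826268 [[-0.00650898 -0.99977142  0.02036499]
 [-0.99790868  0.00518441 -0.06443133]
 [ 0.06431102 -0.02074179 -0.99771432]] [0.05434599 0.51328228 1.11308943]
wrist 330.2099854465514 330.2099854465514 320.7175611457722 196.26025279720503 [[-0.42415055  0.90559075  0.00130418]
 [ 0.86943899  0.4068145   0.28031734]
 [ 0.25332223  0.12003066 -0.9599065 ]] [ 0.62452978 -0.03342824  0.3891518 ]
```

```bash
cat > h.py <<'E'
import numpy as np, cv2
from station import r
def proj(c,X):
    X=np.atleast_2d(X); p=X@np.array(c["R"]).T+c["t"]
    return np.c_[c["fx"]*p[:,0]/p[:,2]+c["cx"],c["fy"]*p[:,1]/p[:,2]+c["cy"]]
def ray(c,u,v):
    R=np.array(c["R"]);o=-R.T@c["t"];d=R.T@np.array([(u-c["cx"])/c["fx"],(v-c["cy"])/c["fy"],1]);return o,d
def at(c,u,v,z):
    o,d=ray(c,u,v);return o+d*(z-o[2])/d[2]
def crop(c,box,s,name):
    x0,y0,x1,y1=box
    cv2.imwrite(name,cv2.resize(c["img"][y0:y1,x0:x1],None,fx=s,fy=s,interpolation=cv2.INTER_CUBIC))
E
python3 - <<'E'
from h import *
import pickle
c=r.capture("top");d=r.capture("side")
pickle.dump((c,d),open("cams.pkl","wb"))
crop(c,(270,110,350,210),6,"pics/t_rack.png")
crop(c,(365,95,535,235),4.5,"pics/t_box.png")
crop(d,(300,190,400,290),6,"pics/s_rack.png")
crop(d,(165,225,315,355),5,"pics/s_box.png")
E
cat > fit.py <<'E'
from h import *
import pickle
from scipy.optimize import least_squares
c,d=pickle.load(open("cams.pkl","rb"))
def T(p,L):
    L=np.atleast_2d(L);a=p[2];C,S=np.cos(a),np.sin(a)
    return np.c_[p[0]+C*L[:,0]-S*L[:,1],p[1]+S*L[:,0]+C*L[:,1],L[:,2]]
def fit(obs,p0):
    f=lambda p:np.concatenate([(proj(cam,T(p,L))-np.array(uv)).ravel() for cam,L,uv in obs])
    s=least_squares(f,p0,loss="soft_l1");return s.x,f(s.x).round(1)
E
python3 - <<'E'
from fit import *
print("cam",-c["R"].T@c["t"],-d["R"].T@d["t"])
tb=lambda L,s,o:[(u/s+o[0],v/s+o[1]) for u,v in L]
# box rim outer corners
box=[(-.072,.142,.147),(-.072,-.142,.147),(.072,.142,.147),(.072,-.142,.147)]
uvt=tb([(88,527),(588,567),(103,275),(600,312)],4.5,(365,95))
uvs=tb([(515,30),(55,297)],5,(165,225))
for o in ([(c,box,uvt)],[(c,box,uvt),(d,box[:2],uvs)]):
    p,e=fit(o,[.6,-.3,0]);print("box",p,e)
pb=p
# rack: case tops
ra=[(0.,.054,.141),(0,.022,.141),(.09,.054,.141),(.09,.022,.141),(0,-.022,.141),(0,-.054,.141),(.09,-.022,.141),(.09,-.054,.141)]
uvt=tb([(120,342),(192,328),(85,140),(160,127),(298,308),(370,297),(262,107),(325,97)],6,(270,110))
p,e=fit([(c,ra,uvt)],[.7,0,.1]);print("rack",p,e)
ras=[ra[i] for i in (0,3,4,7,)]
uvs=tb([(345,137),(462,275),(240,245),(352,390)],6,(300,190))
p2,e=fit([(c,ra,uvt),(d,ras,uvs)],p);print("rack",p2,e)
pr=p2
import pickle;pickle.dump((pb,pr),open("poses.pkl","wb"))
def draw(img,cam,pts,off,s,col):
    q=(proj(cam,pts)-off)*s
    cv2.polylines(img,[np.int32(q)],True,col,1)
def rect(x0,x1,y0,y1,z):return [(x0,y0,z),(x0,y1,z),(x1,y1,z),(x1,y0,z)]
for nm,cam,br,bb in (("t",c,(260,100,370,215),(365,95,535,235)),("s",d,(295,190,405,290),(165,225,315,355))):
  for k,(b,s) in enumerate(((br,5.2),(bb,4.5))):
    im=cv2.resize(cam["img"][b[1]:b[3],b[0]:b[2]],None,fx=s,fy=s,interpolation=cv2.INTER_CUBIC)
    if k==0:
        for y in (.038,-.038):
            draw(im,cam,T(pr,rect(0,.09,y-.016,y+.016,.141)),b[:2],s,(0,0,255))
        draw(im,cam,T(pr,[(-.053,.058,.065),(-.053,-.058,.065)]),b[:2],s,(0,255,0))
        draw(im,cam,T(pr,rect(-.0,.09,-.06,.06,.115)),b[:2],s,(255,255,0))
        draw(im,cam,T(pr,rect(-.0,.09,-.06,.06,.0)),b[:2],s,(255,0,0))
    else:
        draw(im,cam,T(pb,rect(-.072,.072,-.142,.142,.147)),b[:2],s,(0,0,255))
        draw(im,cam,T(pb,rect(-.067,.067,.0535,.137,.088)),b[:2],s,(0,255,0))
        draw(im,cam,T(pb,rect(-.072,.072,-.142,.142,.0)),b[:2],s,(255,0,0))
        for y in (-.095,-.037,.021): draw(im,cam,T(pb,rect(-.049,.049,y-.0185,y+.0185,.040)),b[:2],s,(255,255,0))
    cv2.imwrite(f"pics/ov_{nm}{k}.png",im)
E
```

```text
cam [0.44097866 0.07475997 1.14250997] [ 0.97141609 -0.29383415  1.1262564 ]
box [ 0.5237253  -0.25320764 -0.08130198] [-0.5  0.3  0.4 -0.1 -0.2 -0.3  0.3  0.1]
box [ 0.52502152 -0.25277658 -0.08449768] [-0.8 -0.4  0.1 -0.4 -0.3 -1.   0.2 -0.3 -0.9 -2.7 -3.1 -0.5]
rack [0.58856616 0.0769714  0.17491613] [-0.   0.4  0.4  0.5 -0.4 -0.5 -0.5 -0.5 -0.2  0.7  0.2  0.4 -0.5 -0.2
  1.3 -0.7]
rack [0.58971383 0.07692681 0.17693056] [ 0.  -0.   0.5  0.  -0.4 -0.9 -0.6 -1.  -0.1  0.3  0.2 -0.1 -0.6 -0.7
  1.3 -1.2 -0.9 -2.8 -1.9 -0.3  0.1 -3.  -0.4 -0.1]
```

```bash
cat > go.py <<'E'
from h import *
import pickle,sys
from scipy.spatial.transform import Rotation as Ro
PB=np.array([.5240,-.2531,-.0815]); PR=np.array([.5890,.0769,.1755])
def fr(P): 
    C,S=np.cos(P[2]),np.sin(P[2]);return np.array([[C,-S,0],[S,C,0],[0,0,1]]),np.array([P[0],P[1],0])
def need(P,L,lean=0,head=0,extra=None):
    """frame P, TCP at local L; tool x=-frame x (head rad added about z), leaning lean forward"""
    A,o=fr(P)
    base=np.c_[[-1,0,0],[0,1,0],[0,0,-1]]
    Rt=A@Ro.from_euler('z',head).as_matrix()@Ro.from_euler('y',-lean).as_matrix()@base
    s=r.sense();R0=np.array(s["ee_rot"]);p0=np.array(s["tcp_pos"])
    pt=o+A@np.array(L,float)
    w=Ro.from_matrix(R0.T@Rt).as_rotvec(degrees=True)/45
    print("turn",w.round(3),"shift after turn",((Rt.T@(pt-p0))/.1).round(3),"| shift now",((R0.T@(pt-p0))/.1).round(3))
    print("  tcp local",(A.T@(p0-o)).round(4),"world",p0.round(4),"F",np.round(s["wrist_force"],1),"g",round(s["gripper_width"],3),"t",round(s["time_s"],2))
E
python3 -m crank '[[1,[0,0,-0.45],[0,0,0]],[1,[0,0,-0.45],[0,0,0]],[1,[0,0,-0.2],[0,0,0]],[1,[0,0,0],[0,0,0]]]'
python3 - <<'E'
from go import *
need(PR,[.125,.038,.30])
E
```

```text
time_s: 0.65
tcp_pos: [0.2662, -0.5671, 0.3371]
ee_rot: [[-0.905, -0.425, 0.005], [-0.425, 0.905, -0.007], [-0.001, -0.008, -1.0]]
wrist_force: [0.6, 0.3, 0.1]
gripper_width: 0.718
turn [-0.011  0.003  0.335] shift after turn [-5.553  6.157  0.371] | shift now [-6.964  4.502  0.34 ]
  tcp local [-0.4303 -0.5777  0.3371] world [ 0.2662 -0.5671  0.3371] F [0.6 0.3 0.1] g 0.718 t 0.65
```

```bash
python3 -m crank '[[1,[0,0,0],[0,0,0.168]],[1,[0,0,0],[0,0,0.168]],[1,[-0.3,0.33,0],[0,0,0]],[1,[-0.3,0.33,0],[0,0,0]],[1,[-0.3,0.33,0],[0,0,0]],[1,[-0.3,0.33,0],[0,0,0]],[1,[-0.3,0.33,0],[0,0,0]],[1,[-0.3,0.33,0],[0,0,0]]]'
python3 - <<'E'
from go import *
need(PR,[.125,.038,.30])
E
```

```text
time_s: 1.45
tcp_pos: [0.4085, -0.3375, 0.3313]
ee_rot: [[-0.985, -0.174, -0.002], [-0.174, 0.985, 0.001], [0.001, 0.002, -1.0]]
wrist_force: [0.7, -0.8, -0.6]
gripper_width: 0.032
turn [ 0.002 -0.002 -0.001] shift after turn [-3.75   4.145  0.313] | shift now [-3.747  4.148  0.314]
  tcp local [-0.25   -0.3765  0.3313] world [ 0.4085 -0.3375  0.3313] F [ 0.7 -0.8 -0.6] g 0.032 t 1.45
```

```bash
python3 -m crank '[[1,[-0.31,0.345,0],[0,0,0]],[1,[-0.31,0.345,0],[0,0,0]],[1,[-0.31,0.345,0],[0,0,0]],[1,[-0.31,0.345,0],[0,0,0]],[1,[-0.31,0.345,0],[0,0,0]],[1,[-0.31,0.345,0],[0,0,0]],[1,[-0.31,0.345,0],[0,0,0]],[1,[-0.31,0.345,0],[0,0,0]]]'
python3 -m crank '[[1,[-0.31,0.345,0],[0,0,0]],[1,[-0.31,0.345,0],[0,0,0]],[1,[-0.31,0.345,0],[0,0,0]],[1,[-0.31,0.345,0],[0,0,0]],[1,[0,0,0],[0,0,0]],[1,[0,0,0],[0,0,0]]]'
python3 - <<'E'
from go import *
need(PR,[.125,.038,.20])
c=r.capture("top");cv2.imwrite("pics/t1.png",c["img"])
c=r.capture("side");cv2.imwrite("pics/s1.png",c["img"])
c=r.capture("wrist");cv2.imwrite("pics/w1.png",c["img"])
E
```

```text
time_s: 2.25
tcp_pos: [0.6047, -0.0226, 0.3313]
ee_rot: [[-0.985, -0.174, -0.002], [-0.174, 0.985, -0.0], [0.002, 0.0, -1.0]]
wrist_force: [1.1, 0.0, 1.2]
gripper_width: 0.007
time_s: 2.85
tcp_pos: [0.7025, 0.134, 0.3295]
ee_rot: [[-0.984, -0.176, -0.004], [-0.176, 0.984, -0.001], [0.005, -0.001, -1.0]]
wrist_force: [0.9, -0.6, 0.0]
gripper_width: 0.004
turn [-0.001 -0.006  0.001] shift after turn [-0.033  0.015  1.295] | shift now [-0.039  0.016  1.295]
  tcp local [0.1217 0.0365 0.3295] world [0.7025 0.134  0.3295] F [ 0.9 -0.6  0. ] g 0.004 t 2.85
```

Run:
```python
from go import *
c=r.capture("wrist");crop(c,(200,0,400,170),4,"pics/w1c.png")
pickle.dump(c,open("w1.pkl","wb"))
A,o=fr(PR)
L=[(x,y,.141) for y in (.038,-.038) for x in (0,.09) for y in (y-.016,y+.016)]
print(np.c_[np.array(L),(proj(c,np.array(L)@A.T+o)-[200,0])*4])
s=r.sense();print(proj(r.capture("top"),s["tcp_pos"]),proj(r.capture("side"),s["tcp_pos"]),proj(c,s["tcp_pos"]))
```

```text
[[ 0.00000000e+00  2.20000000e-02  1.41000000e-01  4.34577266e+02
   2.15246830e+02]
 [ 0.00000000e+00  5.40000000e-02  1.41000000e-01  5.64247509e+02
   2.14916052e+02]
 [ 9.00000000e-02  3.80000000e-02  1.41000000e-01  4.98966715e+02
   5.80938094e+02]
 [ 9.00000000e-02  7.00000000e-02  1.41000000e-01  6.19335901e+02
   5.80690132e+02]
 [ 0.00000000e+00 -5.40000000e-02  1.41000000e-01  1.26791192e+02
   2.16031967e+02]
 [ 0.00000000e+00 -2.20000000e-02  1.41000000e-01  2.56354335e+02
   2.15701462e+02]
 [ 9.00000000e-02 -3.80000000e-02  1.41000000e-01  2.13245645e+02
   5.81526683e+02]
 [ 9.00000000e-02 -6.00000000e-03  1.41000000e-01  3.33522547e+02
   5.81278911e+02]]
[[283.99811151  95.62124873]] [[396.28935012 203.0143145 ]] [[321.25950503 251.64912021]]
```

```bash
sed -i 's/PR=np.array.*/PR=np.array([.5910,.0787,.1755])/' go.py
python3 -m crank '[[1,[-0.03,0.03,0.4],[0,0,0]],[1,[0,0,0.4],[0,0,0]],[1,[0,0,0.4],[0,0,0]],[1,[0,0,0.4],[0,0,0]],[1,[0,0,0.35],[0,0,0]],[1,[0,0,0],[0,0,0]],[1,[0,0,0],[0,0,0]]]'
python3 - <<'E'
from go import *
need(PR,[.125,.038,.126])
c=r.capture("side");crop(c,(300,130,460,290),4,"pics/s2.png")
c=r.capture("wrist");cv2.imwrite("pics/w2.png",c["img"])
E
```

```text
time_s: 3.85
tcp_pos: [0.7056, 0.1358, 0.1387]
ee_rot: [[-0.985, -0.174, 0.001], [-0.174, 0.985, -0.001], [-0.001, -0.001, -1.0]]
wrist_force: [0.4, -0.4, 0.6]
gripper_width: 0.008
turn [-0.001  0.001 -0.001] shift after turn [-0.022  0.017  0.127] | shift now [-0.022  0.018  0.127]
  tcp local [0.1228 0.0363 0.1387] world [0.7056 0.1358 0.1387] F [ 0.4 -0.4  0.6] g 0.008 t 3.85
```

```bash
python3 -m crank '[[1,[0,0.02,0.12],[0,0,0]],[1,[0.1,0,0],[0,0,0]],[1,[0.1,0,0],[0,0,0]],[1,[0.1,0,0],[0,0,0]],[1,[0.1,0,0],[0,0,0]],[1,[0,0,0],[0,0,0]]]'
python3 - <<'E'
from go import *
need(PR,[.025,.038,.126])
c=r.capture("side");crop(c,(300,130,460,290),4,"pics/s3.png")
E
```

```text
time_s: 4.55
tcp_pos: [0.6645, 0.1315, 0.1268]
ee_rot: [[-0.985, -0.174, 0.001], [-0.174, 0.985, 0.001], [-0.001, 0.001, -1.0]]
wrist_force: [2.2, 0.2, 1.8]
gripper_width: 0.005
turn [ 0.001  0.001 -0.   ] shift after turn [ 0.566 -0.011  0.008] | shift now [ 0.566 -0.011  0.008]
  tcp local [0.0816 0.0391 0.1268] world [0.6645 0.1315 0.1268] F [2.2 0.2 1.8] g 0.005 t 4.55
```

```bash
python3 -m crank '[[1,[0.1,0,0],[0,0,0]],[1,[0.1,0,0],[0,0,0]],[1,[0.1,0,0],[0,0,0]],[1,[0.1,0,0],[0,0,0]],[1,[0.1,0,0],[0,0,0]],[1,[0.1,0,0],[0,0,0]],[1,[0,0,0],[0,0,0]]]'
python3 - <<'E'
from go import *
need(PR,[.025,.038,.126])
c=r.capture("side");crop(c,(300,130,460,290),4,"pics/s3.png")
c=r.capture("wrist");cv2.imwrite("pics/w3.png",c["img"])
E
```

```text
time_s: 5.3
tcp_pos: [0.6101, 0.1222, 0.129]
ee_rot: [[-0.984, -0.176, 0.013], [-0.176, 0.984, 0.003], [-0.013, 0.001, -1.0]]
wrist_force: [8.4, 0.9, 5.1]
gripper_width: 0.006
turn [0.001 0.017 0.002] shift after turn [ 0.014 -0.016  0.03 ] | shift now [ 0.014 -0.016  0.03 ]
  tcp local [0.0264 0.0396 0.129 ] world [0.6101 0.1222 0.129 ] F [8.4 0.9 5.1] g 0.006 t 5.3
```

```bash
python3 -m crank '[[1,[-0.15,0,0],[0,0,0]],[1,[-0.1,0,-0.1],[0,0,0]],[1,[0,0,-0.4],[0,0,0]],[1,[0,0,-0.4],[0,0,0]],[1,[0,0,-0.4],[0,0,0]],[1,[0,0,-0.4],[0,0,0]],[1,[0,0,0],[0,0,0]]]'
python3 - <<'E'
from go import *
c=r.capture("side");crop(c,(290,170,410,290),5,"pics/s4.png")
A,o=fr(PR)
for x in (-.05,-.06,-.07,-.03):
  for z in (0,.06,.08,.115): print(x,z,((proj(c,A@[x,-.0585,z]+o)-[290,170])*5).round(0),((proj(c,A@[x,.0585,z]+o)-[290,170])*5).round(0))
c=r.capture("wrist");cv2.imwrite("pics/w4.png",c["img"])
need(PR,[-.028,.038,.109],.7)
E
```

```text
time_s: 6.1
tcp_pos: [0.6321, 0.1255, 0.3018]
ee_rot: [[-0.985, -0.174, 0.009], [-0.174, 0.985, 0.003], [-0.01, 0.001, -1.0]]
wrist_force: [-0.6, -0.0, 0.1]
gripper_width: 0.006
-0.05 0 [[151. 387.]] [[268. 262.]]
-0.05 0.06 [[149. 345.]] [[271. 216.]]
-0.05 0.08 [[148. 330.]] [[272. 200.]]
-0.05 0.115 [[146. 303.]] [[274. 171.]]
-0.06 0 [[139. 378.]] [[256. 253.]]
-0.06 0.06 [[136. 336.]] [[259. 207.]]
-0.06 0.08 [[135. 321.]] [[259. 191.]]
-0.06 0.115 [[133. 294.]] [[261. 161.]]
-0.07 0 [[127. 369.]] [[245. 244.]]
-0.07 0.06 [[124. 326.]] [[246. 198.]]
-0.07 0.08 [[122. 311.]] [[247. 182.]]
-0.07 0.115 [[120. 284.]] [[248. 152.]]
-0.03 0 [[175. 406.]] [[292. 279.]]
-0.03 0.06 [[174. 365.]] [[296. 234.]]
-0.03 0.08 [[173. 350.]] [[297. 218.]]
-0.03 0.115 [[172. 323.]] [[300. 189.]]
turn [ 0.001 -0.892 -0.001] shift after turn [ 1.769 -0.012  0.947] | shift now [ 0.741 -0.015  1.865]
  tcp local [0.0463 0.0392 0.2954] world [0.6297 0.1254 0.2954] F [ 0.7  1.3 -1.1] g 0.005 t 6.2
```

Run:
```python
from go import *
c=r.capture("wrist");s=r.sense()
Rt=np.array(s["ee_rot"]);pt=np.array(s["tcp_pos"])
# cam in tool: Xc=R(Rt Xt+pt)+t
Rct=np.array(c["R"])@Rt; tct=np.array(c["R"])@pt+c["t"]
np.savez("handeye.npz",R=Rct,t=tct)
print(-Rct.T@tct)
R3=np.array([[-0.984, -0.176, 0.013], [-0.176, 0.984, 0.003], [-0.013, 0.001, -1.0]]);p3=np.array([0.6101, 0.1222, 0.129])
w=dict(c);w["R"]=Rct@R3.T;w["t"]=tct-w["R"]@p3
A,o=fr(PR)
for th in (.5,.55,.6,.65,.7,.75):
    def P(a,b): return A@[a*np.cos(th)-b*np.sin(th),.038,.006+a*np.sin(th)+b*np.cos(th)]+o
    print(th,proj(w,[P(0,.135),P(.09,.135)]).round(0).tolist())
```

```text
[ 0.07749383 -0.00025324 -0.16181154]
0.5 [[318.0, 68.0], [318.0, 265.0]]
0.55 [[318.0, 56.0], [318.0, 247.0]]
0.6 [[319.0, 44.0], [318.0, 229.0]]
0.65 [[319.0, 33.0], [318.0, 210.0]]
0.7 [[319.0, 22.0], [318.0, 189.0]]
0.75 [[319.0, 13.0], [318.0, 168.0]]
```

```bash
python3 -m crank '[[1,[-0.4,0,0],[0,0,0]],[1,[-0.4,0,0],[0,0,0]],[1,[0,-0.01,0.4],[0,0,0]],[1,[0,0,0.4],[0,0,0]],[1,[0,0,0.4],[0,0,0]],[1,[0,0,0.4],[0,0,0]],[1,[0,0,0.06],[0,0,0]],[1,[0,0,0],[0,0,0]]]'
python3 - <<'E'
from go import *
need(PR,[.032,.038,.126])
E
```

```text
time_s: 7.05
tcp_pos: [0.7084, 0.1377, 0.1269]
ee_rot: [[-0.985, -0.174, -0.005], [-0.174, 0.985, -0.003], [0.006, -0.002, -1.0]]
wrist_force: [0.1, -0.2, 0.4]
gripper_width: 0.005
turn [-0.002 -0.007 -0.001] shift after turn [0.939 0.005 0.009] | shift now [0.939 0.004 0.014]
  tcp local [0.1259 0.0375 0.1269] world [0.7084 0.1377 0.1269] F [ 0.1 -0.2  0.4] g 0.005 t 7.05
```

```bash
python3 -m crank '[[1,[0.15,0,0],[0,0,0]],[1,[0.15,0,0],[0,0,0]],[1,[0.1,0,0],[0,0,0]],[1,[0.1,0,0],[0,0,0]],[1,[0.1,0,0],[0,0,0]],[1,[0.1,0,0],[0,0,0]],[1,[0.08,0,0],[0,0,0]],[1,[0.05,0,0],[0,0,0]]]'
python3 -m crank '[[1,[0.05,0,0],[0,0,0]],[1,[0.03,0,0],[0,0,0]],[1,[0,0,0],[0,0,0]],[1,[0,0,0],[0,0,0]]]'
python3 - <<'E'
from go import *
need(PR,[.032,.038,.126])
c=r.capture("wrist");crop(c,(160,0,480,240),2.5,"pics/w5.png")
E
```

```text
time_s: 7.85
tcp_pos: [0.6262, 0.1234, 0.1288]
ee_rot: [[-0.985, -0.174, -0.003], [-0.174, 0.985, -0.001], [0.003, -0.0, -1.0]]
wrist_force: [0.5, 0.2, -0.1]
gripper_width: 0.005
time_s: 8.25
tcp_pos: [0.6202, 0.1225, 0.1294]
ee_rot: [[-0.985, -0.174, -0.0], [-0.174, 0.985, -0.0], [0.0, -0.0, -1.0]]
wrist_force: [-0.4, -0.8, -0.4]
gripper_width: 0.008
turn [-0.    -0.    -0.001] shift after turn [0.044 0.    0.034] | shift now [0.044 0.    0.034]
  tcp local [0.0364 0.038  0.1294] world [0.6202 0.1225 0.1294] F [-0.4 -0.8 -0.4] g 0.008 t 8.25
```

```bash
python3 -m crank '[[1,[-0.05,0,0],[0,0,0]],[1,[-0.1,0,-0.1],[0,0,0]],[1,[-0.1,0,-0.3],[0,0,0]],[1,[0,0,-0.4],[0,0,0]],[1,[0,0,-0.4],[0,0,0]],[1,[0,0,-0.4],[0,0,0]],[1,[0,0,-0.3],[0,0,0]],[1,[0,0,0],[0,0,0]]]'
python3 - <<'E'
from go import *
c=r.capture("side");crop(c,(290,170,410,290),5,"pics/s5.png")
need(PR,[-.028,.038,.109],.7)
E
```

```text
time_s: 9.1
tcp_pos: [0.6472, 0.127, 0.3257]
ee_rot: [[-0.985, -0.174, 0.011], [-0.174, 0.985, 0.003], [-0.011, 0.001, -1.0]]
wrist_force: [-0.4, 0.3, 0.9]
gripper_width: 0.005
turn [ 0.001 -0.884 -0.001] shift after turn [ 2.069e+00 -1.000e-03  1.048e+00] | shift now [ 0.919 -0.004  2.129]
  tcp local [0.0627 0.0381 0.3224] world [0.6461 0.1271 0.3224] F [ 0.4  0.2 -0.5] g 0.007 t 9.15
```

```bash
python3 -m crank '[[-0.38,[0.3,0,0],[0,-0.177,0]],[-0.38,[0.3,0,0],[0,-0.177,0]],[-0.38,[0.3,0,0],[0,-0.177,0]],[-0.38,[0.3,0,0],[0,-0.177,0]],[-0.38,[0.2,0,0],[0,-0.177,0]],[-0.38,[0,0,0],[0,0,0]],[-0.38,[0,0,0],[0,0,0]]]'
python3 - <<'E'
from go import *
need(PR,[-.105,.038,.201],.7)
c=r.capture("wrist");cv2.imwrite("pics/w6.png",c["img"])
E
```

```text
time_s: 9.85
tcp_pos: [0.5381, 0.0932, 0.2993]
ee_rot: [[-0.805, -0.146, 0.576], [-0.132, 0.989, 0.067], [-0.579, -0.022, -0.815]]
wrist_force: [0.2, 0.8, 1.1]
gripper_width: 0.562
turn [-0.045 -0.105 -0.012] shift after turn [1.057 0.144 0.394] | shift now [1.023 0.15  0.475]
  tcp local [-0.0495  0.0236  0.2993] world [0.5381 0.0932 0.2993] F [0.2 0.8 1.1] g 0.562 t 9.85
```

```bash
python3 -m crank '[[-0.38,[0.25,0.05,0],[-0.045,-0.1,-0.012]],[-0.38,[0.25,0.05,0],[0,0,0]],[-0.38,[0.25,0.05,0],[0,0,0]],[-0.38,[0.25,0,0],[0,0,0]],[-0.38,[0,0,0],[0,0,0]],[-0.38,[0,0,0],[0,0,0]]]'
python3 - <<'E'
from go import *
need(PR,[-.105,.038,.201],.7)
c=r.capture("wrist");cv2.imwrite("pics/w7.png",c["img"])
E
```

```text
time_s: 10.5
tcp_pos: [0.4746, 0.0895, 0.2558]
ee_rot: [[-0.769, -0.15, 0.621], [-0.129, 0.988, 0.079], [-0.626, -0.019, -0.78]]
wrist_force: [0.3, 0.3, 0.2]
gripper_width: 0.692
turn [-0.039 -0.031 -0.009] shift after turn [0.294 0.07  0.469] | shift now [0.283 0.082 0.474]
  tcp local [-0.1127  0.031   0.2558] world [0.4746 0.0895 0.2558] F [0.3 0.3 0.2] g 0.692 t 10.5
```

```bash
python3 - <<'E'
from go import *
c=r.capture("side");crop(c,(290,170,410,290),5,"pics/s6.png")
c=r.capture("wrist");crop(c,(220,20,380,240),3.5,"pics/w8.png")
E
cat >> go.py <<'E'
def leanpts(PR,y,th=.70,x0=0,z0=.006):
    A,o=fr(PR)
    return [A@[a*np.cos(th)-b*np.sin(th)+x0,y+s,z0+a*np.sin(th)+b*np.cos(th)]+o for a,b,s in ((0,.135,-.016),(0,.135,.016),(.09,.135,-.016),(.09,.135,.016))]
E
python3 - <<'E'
from go import *
c=r.capture("wrist")
for th in (.67,.7,.73): print(((proj(c,leanpts(PR,.038,th))-[220,20])*3.5).round(0).tolist())
need(PR,[-.028,.038,.109],.7)
E
```

```text
[[329.0, 332.0], [460.0, 331.0], [333.0, 678.0], [453.0, 679.0]]
[[329.0, 315.0], [460.0, 314.0], [333.0, 667.0], [454.0, 667.0]]
[[329.0, 298.0], [461.0, 297.0], [332.0, 655.0], [455.0, 655.0]]
turn [-0.038 -0.033 -0.007] shift after turn [0.277 0.063 1.668] | shift now [0.234 0.111 1.672]
  tcp local [-0.1142  0.0317  0.2544] world [0.473  0.09   0.2544] F [-0.4 -0.  -0.9] g 0.691 t 10.7
```

```bash
python3 -m crank '[[-0.38,[0,0,0],[-0.038,-0.033,-0.007]],[-0.38,[0.27,0.06,0],[0,0,0]],[-0.38,[0,0,0.3],[0,0,0]],[-0.38,[0,0,0.3],[0,0,0]],[-0.38,[0,0,0],[0,0,0]],[-0.38,[0,0,0],[0,0,0]]]'
python3 - <<'E'
from go import *
need(PR,[-.028,.038,.109],.7)
E
```

```text
time_s: 11.3
tcp_pos: [0.4638, 0.1016, 0.234]
ee_rot: [[-0.792, -0.164, 0.588], [-0.14, 0.986, 0.085], [-0.594, -0.015, -0.804]]
wrist_force: [0.1, -0.3, -1.1]
gripper_width: 0.686
turn [-0.024 -0.082  0.001] shift after turn [ 0.092 -0.068  1.557] | shift now [-0.008 -0.038  1.561]
  tcp local [-0.1213  0.0448  0.234 ] world [0.4638 0.1016 0.234 ] F [ 0.1 -0.3 -1.1] g 0.686 t 11.3
```

```bash
python3 - <<'E'
from go import *
s=r.sense();print(s["joints"].round(1),s["joint_velocities"].round(1))
E
python3 -m crank '[[-0.38,[0,0,0],[0,0,0]],[-0.38,[0,0,0],[0,0,0]],[-0.38,[0,0,0],[0,0,0]]]'
python3 - <<'E'
from go import *
s=r.sense();print(s["joints"].round(1),s["joint_velocities"].round(1))
need(PR,[-.028,.038,.109],.7)
E
```

```text
[  23.3   -9.2  -61.2   74.5   -9.2 -175. ] [-0.  -0.8  0.1 -0.4  0.1  0.1]
time_s: 11.6
tcp_pos: [0.4639, 0.1016, 0.2347]
ee_rot: [[-0.791, -0.164, 0.589], [-0.14, 0.986, 0.086], [-0.595, -0.015, -0.803]]
wrist_force: [-0.8, -0.4, -0.8]
gripper_width: 0.689
[  23.3   -9.3  -61.2   74.5   -9.2 -175. ] [0.1 0.1 0.1 0.  0.  0. ]
turn [-0.024 -0.08   0.   ] shift after turn [ 0.098 -0.067  1.562] | shift now [ 0.    -0.039  1.566]
  tcp local [-0.1211  0.0447  0.2347] world [0.4639 0.1016 0.2347] F [-0.8 -0.4 -0.8] g 0.689 t 11.6
```

Run:
```python
from go import *
D=[([-50.0420543,22.0887685,.379872316,-.027083,-68.4090472,-14.8178701],[.26529425,-.5652497,.22148614],[[-9.05345894e-01,-4.24673806e-01,-9.85094385e-04],[-4.24674936e-01,9.05343989e-01,1.86011517e-03],[1.01907093e-04,2.10239252e-03,-9.99997785e-01]])]
s=r.sense();D.append((s["joints"],s["tcp_pos"],s["ee_rot"]))
import itertools
from scipy.optimize import least_squares
E=lambda a,x:Ro.from_euler(a,x,degrees=True).as_matrix()
for s4,s6 in itertools.product((1,-1),repeat=2):
    Cs=[]
    for j,p,R in D:
        M=E('z',j[0])@E('y',j[1]-j[2])@E('x',s4*j[3])@E('y',-j[4])@E('x',s6*j[5])
        Cs.append(M.T@np.array(R))
    print(s4,s6,np.abs(Cs[0]-Cs[1]).max().round(4)); print(Cs[0].round(2).tolist())
pickle.dump(D,open("D.pkl","wb"))
```

```text
1 1 1.8013
[[0.0, -0.0, 1.0], [-0.87, 0.49, 0.0], [-0.49, -0.87, 0.0]]
1 -1 1.8565
[[0.0, -0.0, 1.0], [-1.0, 0.0, 0.0], [-0.0, -1.0, -0.0]]
-1 1 0.6673
[[0.0, -0.0, 1.0], [-0.87, 0.49, 0.0], [-0.49, -0.87, 0.0]]
-1 -1 0.0
[[0.0, -0.0, 1.0], [-1.0, 0.0, 0.0], [-0.0, -1.0, -0.0]]
```

```bash
python3 -m crank '[[-0.38,[0,0,-0.3],[0,0,0]],[-0.38,[0,0,-0.3],[0,0,0]],[-0.38,[0,0,0],[0,0.15,0]],[-0.38,[0,0,0],[0,0.15,0]],[-0.38,[0,0,0],[0,0.15,0]],[-0.38,[0,0,0],[0,0.15,0]],[-0.38,[0,0,0],[0,0,0]],[-0.38,[0,0,0],[0,0,0]]]'
python3 - <<'E'
from go import *
D=pickle.load(open("D.pkl","rb"))
s=r.sense();D.append((s["joints"],s["tcp_pos"],s["ee_rot"]));pickle.dump(D,open("D.pkl","wb"))
print(s["joints"].round(1))
need(PR,[-.105,.038,.251],.0)
from scipy.optimize import least_squares
E=lambda a,x:Ro.from_euler(a,x,degrees=True).as_matrix()
def fk(k,j):
    h,a1,L2,a3,L4,d6=k
    p=E('y',j[1]-j[2]);W=p@E('x',-j[3])@E('y',-j[4])
    P=np.array([a1,0,h])+E('y',j[1])@[0,0,L2]+p@[L4,0,a3]+W@[d6,0,0]
    return E('z',j[0])@P
f=lambda k:np.concatenate([fk(k,j)-p for j,p,_ in D])
s=least_squares(f,[.3,0.05,.4,0,.4,.25]);print(s.x.round(4),np.abs(s.fun).max(),np.linalg.svd(s.jac)[1].round(3))
E
```

```text
time_s: 12.4
tcp_pos: [0.4432, 0.0924, 0.279]
ee_rot: [[-0.963, -0.149, 0.226], [-0.151, 0.988, 0.008], [-0.225, -0.027, -0.974]]
wrist_force: [0.5, -0.6, 0.3]
gripper_width: 0.69
[  37.8   -4.6  -28.3    9.2  -56.  -123.4]
turn [-0.038  0.288 -0.029] shift after turn [-0.381 -0.013  0.28 ] | shift now [-0.309  0.004  0.358]
  tcp local [-0.1431  0.0393  0.279 ] world [0.4432 0.0924 0.279 ] F [ 0.5 -0.6  0.3] g 0.69 t 12.4
[ 0.8442 -0.2406  0.7919 -0.1593  0.6533  0.969 ] 0.12249360037863793 [3.37  2.457 0.661 0.351 0.185 0.091]
```

```bash
cat > kin.py <<'E'
from go import *
from scipy.optimize import least_squares
E=lambda a,x:Ro.from_euler(a,x,degrees=True).as_matrix()
def fk(k,j):
    h,a1,L2,a3,L4,d6,e,w=k
    p=E('y',j[1]-j[2]);Q=p@E('x',-j[3]);W=Q@E('y',-j[4])
    P=np.array([a1,e,h])+E('y',j[1])@[0,0,L2]+p@[L4,0,a3]+Q@[0,w,0]+W@[d6,0,0]
    return E('z',j[0])@P
def fkR(j):
    return E('z',j[0])@E('y',j[1]-j[2])@E('x',-j[3])@E('y',-j[4])@E('x',-j[5])@np.array([[0,0,1],[-1,0,0],[0,-1,0.]])
def rec():
    D=pickle.load(open("D.pkl","rb"));s=r.sense();D.append((s["joints"],s["tcp_pos"],s["ee_rot"]));pickle.dump(D,open("D.pkl","wb"))
def fitk():
    D=pickle.load(open("D.pkl","rb"))
    f=lambda k:np.concatenate([(fk(k,j)-p) for j,p,_ in D]+[.003*(k-[.4,0,.5,0,.5,.2,-.15,0])])
    s=least_squares(f,[.3,0.0,.4,0,.4,.25,-.15,0.]);return s.x,np.abs(s.fun[:3*len(D)]).max()
E
python3 - <<'E'
from kin import *
print(fitk())
E
```

```text
(array([ 1.60997994e-01, -1.96084535e-04,  5.64933185e-01, -1.29672759e-04,
        4.22041905e-01,  3.06682792e-01,  4.20871416e-05, -1.59828611e-01]), np.float64(1.9661090171374518e-05))
```

```bash
cat >> kin.py <<'E'
K=np.array([.161,0,.565,0,.42205,.30669,0,-.15983])
LO=np.array([-179.83,-69.29,-61.27,-181.25,-171.15,-177.46]);HI=np.array([179.83,118.12,80.66,117.63,-9.14,177.46])
def tgt(P,L,lean=0,head=0):
    A,o=fr(P);base=np.c_[[-1,0,0],[0,1,0],[0,0,-1]]
    return o+A@np.array(L,float),A@Ro.from_euler('z',head).as_matrix()@Ro.from_euler('y',-lean).as_matrix()@base
def ik(p,R,n=40,seed=0,x0=None):
    rng=np.random.default_rng(seed);best=[]
    f=lambda j:np.r_[(fk(K,j)-p)*5,(fkR(j)-R).ravel()]
    st=[x0] if x0 is not None else []
    st+= [rng.uniform(LO+1,HI-1) for _ in range(n)]
    for x in st:
        s=least_squares(f,np.clip(x,LO+.01,HI-.01),bounds=(LO,HI),max_nfev=80)
        if s.cost<1e-6:
            if not any(np.abs(b-s.x).max()<2 for b in best): best.append(s.x)
    return best
E
python3 - <<'E'
from kin import *
for lean in (.7,.6,.5,.4,.3):
  for y in (.038,-.038):
    # keep grasp point ~ 20mm from top on case axis
    th=.7;u=np.array([-np.sin(th),np.cos(th)]);v=np.array([np.cos(th),np.sin(th)])
    g=np.array([0,.006])+.045*v+.113*u  # grasp pt
    t=g+.0187*np.array([np.sin(lean),-np.cos(lean)])
    for head in (0,np.pi):
        p,R=tgt(PR,[t[0],y,t[1]],lean if head==0 else -lean,head)
        print(lean,y,round(head,1),t.round(3),[b.round(0).tolist() for b in ik(p,R,15)])
E
```

```text
0.7 0.038 0 [-0.026  0.107] []
0.7 0.038 3.1 [-0.026  0.107] []
0.7 -0.038 0 [-0.026  0.107] []
0.7 -0.038 3.1 [-0.026  0.107] []
0.6 0.038 0 [-0.028  0.106] []
0.6 0.038 3.1 [-0.028  0.106] []
0.6 -0.038 0 [-0.028  0.106] []
0.6 -0.038 3.1 [-0.028  0.106] []
0.5 0.038 0 [-0.029  0.105] []
0.5 0.038 3.1 [-0.029  0.105] []
0.5 -0.038 0 [-0.029  0.105] []
0.5 -0.038 3.1 [-0.029  0.105] []
0.4 0.038 0 [-0.031  0.104] []
0.4 0.038 3.1 [-0.031  0.104] []
0.4 -0.038 0 [-0.031  0.104] [[21.0, 15.0, -42.0, 22.0, -11.0, -122.0]]
0.4 -0.038 3.1 [-0.031  0.104] [[21.0, 15.0, -42.0, 22.0, -11.0, 58.0]]
0.3 0.038 0 [-0.033  0.104] [[31.0, 16.0, -37.0, 16.0, -22.0, -124.0]]
0.3 0.038 3.1 [-0.033  0.104] [[31.0, 16.0, -37.0, 16.0, -22.0, 56.0]]
0.3 -0.038 0 [-0.033  0.104] [[22.0, 16.0, -33.0, 9.0, -24.0, -109.0]]
0.3 -0.038 3.1 [-0.033  0.104] [[22.0, 16.0, -33.0, 9.0, -24.0, 71.0]]
```

Run:
```python
from kin import *
import sys
th=.7;u=np.array([-np.sin(th),np.cos(th)]);v=np.array([np.cos(th),np.sin(th)])
g=np.array([0,.006])+.045*v+.115*u
j0=r.sense()["joints"]
for lean in (.3,.33,.36,.4):
    t=g+.0187*np.array([np.sin(lean),-np.cos(lean)]);d=np.array([np.sin(lean),-np.cos(lean)])
    x=j0
    for nm,tt in (("pre",t-.1*d),("mid",t-.05*d),("grasp",t),("up5",t+[0,.05]),("up10",t+[0,.1]),("up18",t+[0,.18])):
        for y in (.038,-.038):
            p,R=tgt(PR,[tt[0],y,tt[1]],lean); b=ik(p,R,4,x0=x)
            print(lean,nm,y,tt.round(3),[q.round(0).tolist() for q in b[:2]])
for L in (-.3,-.34,-.4):
  for sy in (-.095,-.037):
    for z in (.101,.30):
        tt=[-.0187*np.sin(-L),sy,z]
        p,R=tgt(PB,tt,L);b=ik(p,R,4,x0=j0);print("box",L,sy,z,[q.round(0).tolist() for q in b[:2]])
```

```text
0.3 pre 0.038 [-0.064  0.201] [[32.0, 6.0, -31.0, 11.0, -38.0, -120.0]]
0.3 pre -0.038 [-0.064  0.201] [[23.0, 6.0, -29.0, 6.0, -38.0, -107.0]]
0.3 mid 0.038 [-0.049  0.153] [[32.0, 11.0, -34.0, 12.0, -30.0, -122.0]]
0.3 mid -0.038 [-0.049  0.153] [[22.0, 11.0, -31.0, 7.0, -31.0, -108.0]]
0.3 grasp 0.038 [-0.034  0.105] [[31.0, 16.0, -37.0, 16.0, -22.0, -124.0]]
0.3 grasp -0.038 [-0.034  0.105] [[22.0, 16.0, -34.0, 9.0, -24.0, -109.0]]
0.3 up5 0.038 [-0.034  0.155] [[31.0, 12.0, -32.0, 12.0, -31.0, -120.0]]
0.3 up5 -0.038 [-0.034  0.155] [[22.0, 12.0, -29.0, 7.0, -32.0, -107.0]]
0.3 up10 0.038 [-0.034  0.205] [[31.0, 9.0, -27.0, 10.0, -39.0, -118.0]]
0.3 up10 -0.038 [-0.034  0.205] [[22.0, 9.0, -25.0, 5.0, -40.0, -106.0]]
0.3 up18 0.038 [-0.034  0.285] [[31.0, 5.0, -18.0, 8.0, -51.0, -115.0]]
0.3 up18 -0.038 [-0.034  0.285] [[22.0, 5.0, -17.0, 4.0, -51.0, -104.0]]
0.33 pre 0.038 [-0.066  0.2  ] [[33.0, 5.0, -33.0, 13.0, -35.0, -122.0]]
0.33 pre -0.038 [-0.066  0.2  ] [[23.0, 5.0, -31.0, 7.0, -35.0, -108.0]]
0.33 mid 0.038 [-0.05   0.153] [[32.0, 10.0, -36.0, 15.0, -27.0, -124.0]]
0.3
[... 2444 characters left out ...]
, -72.0, -79.0]]
box -0.3 -0.095 0.3 [[-17.0, 28.0, 17.0, 4.0, -96.0, -77.0]]
box -0.3 -0.037 0.101 [[-12.0, 33.0, -3.0, 2.0, -71.0, -83.0]]
box -0.3 -0.037 0.3 [[-12.0, 25.0, 14.0, 2.0, -95.0, -82.0]]
box -0.34 -0.095 0.101 [[-17.0, 36.0, 2.0, 4.0, -75.0, -79.0]]
box -0.34 -0.095 0.3 [[-17.0, 29.0, 18.0, 4.0, -98.0, -78.0]]
box -0.34 -0.037 0.101 [[-12.0, 34.0, -1.0, 3.0, -74.0, -84.0]]
box -0.34 -0.037 0.3 [[-12.0, 26.0, 15.0, 3.0, -98.0, -82.0]]
box -0.4 -0.095 0.101 [[-17.0, 38.0, 4.0, 5.0, -79.0, -80.0]]
box -0.4 -0.095 0.3 [[-17.0, 31.0, 20.0, 5.0, -102.0, -78.0]]
box -0.4 -0.037 0.101 [[-12.0, 36.0, 1.0, 3.0, -78.0, -84.0]]
box -0.4 -0.037 0.3 [[-12.0, 28.0, 17.0, 3.0, -101.0, -83.0]]
```

Run:
```python
from go import *
need(PR,[-.066,.038,.200],.34)
```

```text
turn [-0.042 -0.145 -0.022] shift after turn [-0.464 -0.013  1.002] | shift now [-0.574  0.028  0.942]
  tcp local [-0.1431  0.0393  0.279 ] world [0.4432 0.0924 0.279 ] F [ 0.5 -0.6  0.3] g 0.69 t 12.4
```

```bash
python3 -m crank '[[-0.38,[0,0,0],[-0.042,-0.145,-0.022]],[-0.38,[-0.23,0,0],[0,0,0]],[-0.38,[-0.23,0,0],[0,0,0]],[-0.38,[0,0,0.25],[0,0,0]],[-0.38,[0,0,0.25],[0,0,0]],[-0.38,[0,0,0.25],[0,0,0]],[-0.38,[0,0,0.25],[0,0,0]],[-0.38,[0,0,0],[0,0,0]]]'
python3 - <<'E'
from go import *
need(PR,[-.066,.038,.200],.34)
need(PR,[-.034,.038,.105],.34)
c=r.capture("wrist");cv2.imwrite("pics/w9.png",c["img"])
print(proj(c,leanpts(PR,.038)).round(0).tolist())
E
```

```text
time_s: 13.2
tcp_pos: [0.5156, 0.1043, 0.1967]
ee_rot: [[-0.93, -0.175, 0.322], [-0.167, 0.984, 0.055], [-0.327, -0.002, -0.945]]
wrist_force: [-0.6, -0.3, -0.6]
gripper_width: 0.688
turn [-0.003 -0.009  0.002] shift after turn [-0.047 -0.004 -0.019] | shift now [-0.046 -0.004 -0.019]
  tcp local [-0.0698  0.0384  0.1967] world [0.5156 0.1043 0.1967] F [-0.6 -0.3 -0.6] g 0.688 t 13.2
turn [-0.003 -0.009  0.002] shift after turn [-0.031 -0.004  0.984] | shift now [-0.039 -0.002  0.983]
  tcp local [-0.0698  0.0384  0.1967] world [0.5156 0.1043 0.1967] F [-0.6 -0.3 -0.6] g 0.688 t 13.2
[[299.0, 148.0], [343.0, 148.0], [298.0, 275.0], [344.0, 275.0]]
```

```bash
python3 -m crank '[[-0.38,[-0.035,0,0.25],[0,0,0]],[-0.38,[0,0,0.25],[0,0,0]],[-0.38,[0,0,0.25],[0,0,0]],[-0.38,[0,0,0.2],[0,0,0]],[-0.38,[0,0,0],[0,0,0]]]'
python3 - <<'E'
from go import *
need(PR,[-.034,.038,.105],.34)
E
```

```text
time_s: 13.75
tcp_pos: [0.5519, 0.1117, 0.1112]
ee_rot: [[-0.929, -0.176, 0.326], [-0.167, 0.984, 0.057], [-0.331, -0.001, -0.944]]
wrist_force: [-1.5, -0.3, 0.7]
gripper_width: 0.689
turn [-0.001 -0.003  0.002] shift after turn [ 0.033 -0.013  0.054] | shift now [ 0.033 -0.013  0.054]
  tcp local [-0.0327  0.0393  0.1112] world [0.5519 0.1117 0.1112] F [-1.5 -0.3  0.7] g 0.689 t 13.75
```

Close and lift, then look.

```bash
python3 -m crank '[[-0.38,[0.02,-0.01,0.04],[0,0,0]],[-0.38,[0,0,0],[0,0,0]],[1,[0,0,0],[0,0,0]],[1,[0,0,0],[0,0,0]],[1,[0,0,0],[0,0,0]],[1,[0,0,0],[0,0,0]],[1,[0,0,0],[0,0,0]],[1,[0,0,0],[0,0,0]]]'
python3 - <<'E'
from go import *
need(PR,[-.034,.038,.285],.34)
E
```

```text
time_s: 14.55
tcp_pos: [0.5529, 0.1114, 0.108]
ee_rot: [[-0.928, -0.176, 0.329], [-0.166, 0.984, 0.059], [-0.334, 0.001, -0.943]]
wrist_force: [-0.9, -0.6, 1.9]
gripper_width: 0.362
turn [0.001 0.001 0.001] shift after turn [-0.569 -0.008 -1.676] | shift now [-0.57  -0.008 -1.676]
  tcp local [-0.0318  0.0388  0.108 ] world [0.5529 0.1114 0.108 ] F [-0.9 -0.6  1.9] g 0.362 t 14.55
```

```bash
python3 -m crank '[[1,[-0.05,0,-0.14],[0,0,0]],[1,[-0.08,0,-0.22],[0,0,0]],[1,[-0.09,0,-0.26],[0,0,0]],[1,[-0.09,0,-0.26],[0,0,0]],[1,[-0.09,0,-0.26],[0,0,0]],[1,[-0.09,0,-0.26],[0,0,0]],[1,[-0.08,0,-0.26],[0,0,0]],[1,[0,0,0],[0,0,0]]]'
python3 - <<'E'
from go import *
need(PR,[-.034,.038,.285],.34)
c=r.capture("side");cv2.imwrite("pics/s7.png",c["img"])
c=r.capture("wrist");cv2.imwrite("pics/w10.png",c["img"])
E
```

```text
time_s: 15.35
tcp_pos: [0.5524, 0.1117, 0.2867]
ee_rot: [[-0.926, -0.176, 0.334], [-0.165, 0.984, 0.062], [-0.339, 0.002, -0.941]]
wrist_force: [0.4, -0.2, -3.4]
gripper_width: 0.365
turn [0.004 0.008 0.001] shift after turn [ 0.022 -0.013  0.01 ] | shift now [ 0.022 -0.013  0.01 ]
  tcp local [-0.0322  0.0393  0.2867] world [0.5524 0.1117 0.2867] F [ 0.4 -0.2 -3.4] g 0.365 t 15.35
```

Run:
```python
from go import *
c=r.capture("wrist");H=np.load("handeye.npz");w=dict(c,R=H["R"],t=H["t"])
Rg=np.array([[-0.928,-0.176,0.329],[-0.166,0.984,0.059],[-0.334,0.001,-0.943]]);pg=np.array([0.5529,0.1114,0.108])
pts=(np.array(leanpts(PR,.038))-pg)@Rg
np.savez("case1.npz",pts=pts)
gp=np.array([0,0,-.0187])
for d in (-.15,-.1,-.05,0,.05,.1):
    q=(pts-gp)@Ro.from_euler('y',d).as_matrix().T+gp
    print(d,proj(w,q).round(0).tolist())
crop(c,(260,140,390,260),5,"pics/w11.png")
```

```text
-0.15 [[285.0, 159.0], [355.0, 159.0], [279.0, 374.0], [360.0, 374.0]]
-0.1 [[284.0, 159.0], [355.0, 159.0], [280.0, 375.0], [359.0, 375.0]]
-0.05 [[284.0, 160.0], [356.0, 160.0], [281.0, 375.0], [359.0, 375.0]]
0 [[283.0, 161.0], [356.0, 161.0], [281.0, 375.0], [358.0, 375.0]]
0.05 [[282.0, 162.0], [357.0, 162.0], [282.0, 375.0], [358.0, 375.0]]
0.1 [[282.0, 164.0], [358.0, 164.0], [282.0, 375.0], [357.0, 375.0]]
```

```bash
cat >> go.py <<'E'
def grabcase(PR,y,Rg,pg,th=.7):
    """foot-mid pose of case in tool frame"""
    A,o=fr(PR)
    Rc=A@Ro.from_euler('y',-th).as_matrix()
    pc=A@[.045*np.cos(th),y,.006+.045*np.sin(th)]+o
    return Rg.T@Rc,Rg.T@(pc-pg)
def needcase(P,L,Rct,pct,lean=0,yaw=0):
    A,o=fr(P);Rc=A@Ro.from_euler('z',yaw).as_matrix()@Ro.from_euler('y',-lean).as_matrix();pc=o+A@np.array(L,float)
    Rt=Rc@Rct.T;pt=pc-Rt@pct
    s=r.sense();R0=np.array(s["ee_rot"]);p0=np.array(s["tcp_pos"])
    w=Ro.from_matrix(R0.T@Rt).as_rotvec(degrees=True)/45
    print("turn",w.round(3),"shift after turn",((Rt.T@(pt-p0))/.1).round(3),"| now",((R0.T@(pt-p0))/.1).round(3))
    cw=p0+R0@pct; Rw=R0@Rct
    print("  case foot in box",(A.T@(cw-o)).round(4),"tilt",np.arccos(Rw[2,2]).round(3),"F",np.round(s["wrist_force"],1),"g",round(s["gripper_width"],3),"t",round(s["time_s"],2),"tcp target",pt.round(3))
    return pt,Rt
E
python3 - <<'E'
from go import *
Rg=np.array([[-0.928,-0.176,0.329],[-0.166,0.984,0.059],[-0.334,0.001,-0.943]]);pg=np.array([0.5529,0.1114,0.108])
a,b=grabcase(PR,.038,Rg,pg);np.savez("c1.npz",a=a,b=b);print(b)
needcase(PB,[0,-.095,.20],a,b)
needcase(PR,[-.05,.038,.20],a,b)
E
```

```text
[-0.03804394 -0.00102132  0.09098303]
turn [-0.006  0.879  0.333] shift after turn [ 0.065 -4.582 -0.176] | now [ 1.038 -4.434 -0.554]
  case foot in box [0.0597 0.3801 0.2069] tilt 0.693 F [ 0.2  0.3 -4.3] g 0.362 t 15.5 tcp target [ 0.513 -0.347  0.299]
turn [-0.002  0.884 -0.   ] shift after turn [ 0.235  0.006 -0.106] | now [ 0.113  0.005 -0.232]
  case foot in box [0.0305 0.0374 0.2069] tilt 0.693 F [ 0.2  0.3 -4.3] g 0.362 t 15.5 tcp target [0.531 0.108 0.299]
```

```bash
python3 -m crank '[[1,[0,0,-0.1],[0,0.12,0]],[1,[0,0,-0.1],[0,0.15,0]],[1,[0,0,-0.1],[0,0.15,0]],[1,[0,0,0],[0,0.15,0]],[1,[0,0,0],[0,0.15,0]],[1,[0,0,0],[0,0.16,0]],[1,[0,0,0],[0,0,0]],[1,[0,0,0],[0,0,0]]]'
python3 - <<'E'
from go import *
z=np.load("c1.npz");needcase(PB,[0,-.095,.20],z["a"],z["b"])
c=r.capture("side");cv2.imwrite("pics/s8.png",c["img"])
E
```

```text
time_s: 16.3
tcp_pos: [0.5446, 0.1098, 0.3093]
ee_rot: [[-0.923, -0.175, -0.341], [-0.164, 0.985, -0.061], [0.347, -0.001, -0.938]]
wrist_force: [-0.3, -0.9, -3.1]
gripper_width: 0.365
turn [-0.116  0.007  0.306] shift after turn [-0.082 -4.573  0.078] | now [ 1.006 -4.437  0.488]
  case foot in box [-0.0048  0.3634  0.2107] tilt nan F [-0.3 -0.9 -3.1] g 0.365 t 16.3 tcp target [ 0.513 -0.347  0.299]go.py:33: RuntimeWarning: invalid value encountered in arccos
  print("  case foot in box",(A.T@(cw-o)).round(4),"tilt",np.arccos(Rw[2,2]).round(3),"F",np.round(s["wrist_force"],1),"g",round(s["gripper_width"],3),"t",round(s["time_s"],2),"tcp target",pt.round(3))
```

```bash
python3 -m crank '[[1,[0,0,0],[-0.058,0.003,0.153]],[1,[0,0,0],[-0.058,0.003,0.153]],[1,[0,-0.2,0],[0,0,0]],[1,[0,-0.35,0],[0,0,0]],[1,[0,-0.35,0],[0,0,0]],[1,[0,-0.35,0],[0,0,0]],[1,[0,-0.35,0],[0,0,0]],[1,[0,-0.35,0],[0,0,0]]]'
python3 -m crank '[[1,[0,-0.35,0],[0,0,0]],[1,[0,-0.35,0],[0,0,0]],[1,[0,-0.35,0],[0,0,0]],[1,[0,-0.35,0],[0,0,0]],[1,[0,-0.35,0],[0,0,0]],[1,[0,-0.35,0],[0,0,0]],[1,[0,-0.2,0],[0,0,0]],[1,[0,0,0],[0,0,0]]]'
python3 - <<'E'
from go import *
z=np.load("c1.npz");needcase(PB,[0,-.095,.20],z["a"],z["b"])
c=r.capture("side");crop(c,(150,150,330,350),3,"pics/s9.png")
c=r.capture("top");crop(c,(365,85,535,245),4,"pics/t9.png")
c=r.capture("wrist");cv2.imwrite("pics/w12.png",c["img"])
E
```

```text
time_s: 17.15
tcp_pos: [0.5272, -0.0869, 0.313]
ee_rot: [[-0.935, 0.077, -0.345], [0.071, 0.997, 0.029], [0.346, 0.003, -0.938]]
wrist_force: [0.7, 0.4, -4.5]
gripper_width: 0.362
time_s: 17.95
tcp_pos: [0.5085, -0.3164, 0.3114]
ee_rot: [[-0.934, 0.082, -0.347], [0.076, 0.997, 0.031], [0.349, 0.002, -0.937]]
wrist_force: [-0.2, 0.2, -3.8]
gripper_width: 0.368
turn [ 0.002  0.004 -0.001] shift after turn [-0.107 -0.297  0.096] | now [-0.107 -0.298  0.096]
  case foot in box [-0.0063 -0.0652  0.2128] tilt nan F [-0.2  0.2 -3.8] g 0.368 t 17.95 tcp target [ 0.513 -0.347  0.299]go.py:33: RuntimeWarning: invalid value encountered in arccos
  print("  case foot in box",(A.T@(cw-o)).round(4),"tilt",np.arccos(Rw[2,2]).round(3),"F",np.round(s["wrist_force"],1),"g",round(s["gripper_width"],3),"t",round(s["time_s"],2),"tcp target",pt.round(3))
```

Run:
```python
from go import *
c=r.capture("wrist");A,o=fr(PB)
pts=[A@[-.072,-.142,.147]+o,A@[-.072,.142,.147]+o,A@[.0,.142,.147]+o]
print(proj(c,pts).round(1).tolist())
im=cv2.resize(c["img"][150:310,200:540],None,fx=2.3,fy=2.3,interpolation=cv2.INTER_CUBIC)
for x0,x1,y0,y1,z in ((-.072,.072,-.142,.142,.147),(-.049,.049,-.1135,-.0765,.04),(-.049,.049,-.0555,-.0185,.04),(-.049,.049,.0025,.0395,.04)):
    q=(proj(c,[A@[a,b,z]+o for a,b in ((x0,y0),(x0,y1),(x1,y1),(x1,y0))])-[200,150])*2.3
    cv2.polylines(im,[np.int32(q)],True,(0,0,255),1)
cv2.imwrite("pics/w13.png",im)
```

```text
[[243.7, 174.6], [515.8, 175.2], [518.6, 244.8]]
```

```bash
sed -i 's/PB=np.array(\[[^]]*\])/PB=np.array([.5260,-.2515,-.0815])/; s/np.arccos(Rw\[2,2\])/np.arccos(min(1,Rw[2,2]))/' go.py
python3 - <<'E'
from go import *
z=np.load("c1.npz");needcase(PB,[0,-.095,.20],z["a"],z["b"]);needcase(PB,[0,-.095,.055],z["a"],z["b"])
E
```

```text
turn [0.001 0.005 0.003] shift after turn [-0.113 -0.314  0.097] | now [-0.112 -0.314  0.097]
  case foot in box [-0.0068 -0.0634  0.2132] tilt 0.0 F [ 0.9  0.3 -3.3] g 0.366 t 18.15 tcp target [ 0.515 -0.345  0.299]
turn [0.001 0.005 0.003] shift after turn [-0.623 -0.316  1.455] | now [-0.616 -0.318  1.457]
  case foot in box [-0.0068 -0.0634  0.2132] tilt 0.0 F [ 0.9  0.3 -3.3] g 0.366 t 18.15 tcp target [ 0.515 -0.345  0.154]
```

```bash
python3 -m crank '[[1,[-0.05,-0.16,0],[0,0,0]],[1,[-0.06,-0.155,0],[0,0,0]],[1,[0,0,0],[0,0,0]],[1,[-0.1,0,0.27],[0,0,0]],[1,[-0.1,0,0.27],[0,0,0]],[1,[-0.05,0,0.14],[0,0,0]],[1,[0,0,0],[0,0,0]],[1,[0,0,0],[0,0,0]]]'
python3 - <<'E'
from go import *
z=np.load("c1.npz");needcase(PB,[0,-.095,.055],z["a"],z["b"])
c=r.capture("wrist");cv2.imwrite("pics/w14.png",c["img"])
c=r.capture("top");crop(c,(365,85,535,245),4,"pics/t10.png")
E
```

```text
time_s: 18.95
tcp_pos: [0.5181, -0.3458, 0.2355]
ee_rot: [[-0.935, 0.079, -0.347], [0.073, 0.997, 0.029], [0.348, 0.002, -0.937]]
wrist_force: [0.5, 0.2, -3.2]
gripper_width: 0.366
turn [-0.     0.005  0.002] shift after turn [-0.256  0.004  0.78 ] | now [-0.253  0.004  0.78 ]
  case foot in box [ 0.0038 -0.0955  0.137 ] tilt 0.0 F [ 0.5  0.2 -3.2] g 0.366 t 18.95 tcp target [ 0.515 -0.345  0.154]
```

```bash
python3 -m crank '[[1,[-0.06,0,0.2],[0,0,0]],[1,[-0.06,0,0.2],[0,0,0]],[1,[-0.06,0,0.2],[0,0,0]],[1,[-0.06,0,0.18],[0,0.004,0]],[1,[0,0,0],[0,0,0]],[1,[0,0,0],[0,0,0]]]'
python3 - <<'E'
from go import *
z=np.load("c1.npz");needcase(PB,[0,-.095,.055],z["a"],z["b"])
needcase(PB,[0,-.095,.005],z["a"],z["b"])
c=r.capture("wrist");cv2.imwrite("pics/w15.png",c["img"])
E
```

```text
time_s: 19.65
tcp_pos: [0.5137, -0.3457, 0.1547]
ee_rot: [[-0.934, 0.079, -0.349], [0.074, 0.997, 0.029], [0.35, 0.002, -0.937]]
wrist_force: [-0.2, -0.5, -3.7]
gripper_width: 0.367
turn [-0.     0.002  0.001] shift after turn [-0.013  0.008  0.007] | now [-0.013  0.008  0.007]
  case foot in box [-0.0008 -0.0958  0.0561] tilt 0.0 F [-0.2 -0.5 -3.7] g 0.367 t 19.65 tcp target [ 0.515 -0.345  0.154]
turn [-0.     0.002  0.001] shift after turn [-0.189  0.007  0.475] | now [-0.188  0.007  0.475]
  case foot in box [-0.0008 -0.0958  0.0561] tilt 0.0 F [-0.2 -0.5 -3.7] g 0.367 t 19.65 tcp target [ 0.515 -0.345  0.104]
```

```bash
python3 -m crank '[[1,[-0.04,0.004,0.1],[0,0,0]],[1,[-0.04,0,0.1],[0,0,0]],[1,[-0.04,0,0.1],[0,0,0]],[1,[0,0,0],[0,0,0]]]'
python3 -m crank '[[1,[-0.03,0,0.07],[0,0,0]],[1,[-0.02,0,0.05],[0,0,0]],[1,[-0.015,0,0.04],[0,0,0]],[1,[0,0,0],[0,0,0]]]'
python3 - <<'E'
from go import *
z=np.load("c1.npz");needcase(PB,[0,-.095,.005],z["a"],z["b"])
c=r.capture("wrist");cv2.imwrite("pics/w16.png",c["img"])
E
```

```text
time_s: 20.1
tcp_pos: [0.5125, -0.3442, 0.1186]
ee_rot: [[-0.932, 0.08, -0.354], [0.074, 0.997, 0.033], [0.356, 0.005, -0.935]]
wrist_force: [-0.5, -0.2, -4.7]
gripper_width: 0.366
time_s: 20.5
tcp_pos: [0.5144, -0.3448, 0.1057]
ee_rot: [[-0.933, 0.079, -0.351], [0.073, 0.997, 0.03], [0.352, 0.002, -0.936]]
wrist_force: [-0.6, 1.0, 4.0]
gripper_width: 0.361
turn [-0.    -0.     0.002] shift after turn [-0.011 -0.001  0.019] | now [-0.011 -0.001  0.019]
  case foot in box [-0.0003 -0.0948  0.0072] tilt 0.0 F [-0.6  1.   4. ] g 0.361 t 20.5 tcp target [ 0.515 -0.345  0.104]
```

```bash
python3 -m crank '[[0,[0,0,0],[0,0,0]],[0,[0,0,0],[0,0,0]],[0,[0,0,0],[0,0,0]],[0,[0.035,0,-0.094],[0,0,0]],[0,[0.07,0,-0.19],[0,0,0]],[0,[0.1,0,-0.28],[0,0,0]],[0,[0.12,0,-0.33],[0,0,0]],[0,[0.14,0,-0.37],[0,0,0]]]'
python3 -m crank '[[0,[0.16,0,-0.43],[0,0,0]],[0,[0.16,0,-0.43],[0,0,0]],[0,[0,0,0],[0,-0.18,0]],[0,[0,0,0],[0,-0.18,0]],[0,[0,0,0],[0,-0.1,0]],[0,[0,0,0],[0,0,0]]]'
python3 - <<'E'
from go import *
need(PB,[0,-.095,.3])
c=r.capture("wrist");cv2.imwrite("pics/w17.png",c["img"])
c=r.capture("side");crop(c,(150,150,330,350),3,"pics/s17.png")
E
```

```text
time_s: 21.35
tcp_pos: [0.5147, -0.3452, 0.2397]
ee_rot: [[-0.933, 0.08, -0.351], [0.074, 0.997, 0.031], [0.353, 0.003, -0.936]]
wrist_force: [0.2, -0.3, 0.5]
gripper_width: 0.501
time_s: 21.95
tcp_pos: [0.5134, -0.3458, 0.3337]
ee_rot: [[-0.997, 0.081, 0.007], [0.081, 0.997, 0.001], [-0.007, 0.001, -1.0]]
wrist_force: [0.3, -0.1, 0.8]
gripper_width: 0.501
turn [0.002 0.009 0.   ] shift after turn [-0.049 -0.     0.337] | shift now [-0.046 -0.001  0.337]
  tcp local [-0.0049 -0.095   0.3337] world [ 0.5134 -0.3458  0.3337] F [ 0.3 -0.1  0.8] g 0.501 t 21.95
```

Run:
```python
from go import *
need(PR,[.125,-.038,.33])
```

```text
turn [ 0.003  0.003 -0.326] shift after turn [-2.74   3.666  0.012] | shift now [-1.723  4.24   0.026]
  tcp local [-0.149  -0.4046  0.3312] world [ 0.515  -0.3457  0.3312] F [0.4 0.3 0.6] g 0.501 t 22.05
```

```bash
python3 -m crank '[[1,[0,0,0],[0,0,-0.163]],[1,[0,0,0],[0,0,-0.163]],[1,[-0.1,0.4,0],[0,0,0]],[1,[-0.1,0.4,0],[0,0,0]],[1,[-0.2,0.4,0],[0,0,0]],[1,[-0.3,0.4,0],[0,0,0]],[1,[-0.3,0.4,0],[0,0,0]],[1,[-0.3,0.4,0],[0,0,0]]]'
python3 -m crank '[[1,[-0.3,0.4,0],[0,0,0]],[1,[-0.3,0.4,0],[0,0,0]],[1,[-0.3,0.4,0],[0,0,0]],[1,[-0.3,0.05,0],[0,0,0]],[1,[-0.24,0,0],[0,0,0]],[1,[0,0,0],[0,0,0]],[1,[0,0,0],[0,0,0]]]'
python3 - <<'E'
from go import *
need(PR,[.125,-.038,.127])
E
```

```text
time_s: 22.85
tcp_pos: [0.6027, -0.0843, 0.3303]
ee_rot: [[-0.984, -0.176, -0.0], [-0.176, 0.984, 0.002], [-0.0, 0.002, -1.0]]
wrist_force: [0.2, -0.3, -0.8]
gripper_width: 0.01
time_s: 23.55
tcp_pos: [0.7219, 0.0624, 0.3292]
ee_rot: [[-0.984, -0.175, -0.002], [-0.175, 0.984, 0.001], [0.002, 0.001, -1.0]]
wrist_force: [-1.1, -1.3, -0.0]
gripper_width: 0.006
turn [ 0.002 -0.002  0.001] shift after turn [0.01  0.009 2.022] | shift now [0.007 0.007 2.022]
  tcp local [ 0.126  -0.0389  0.3292] world [0.7219 0.0624 0.3292] F [-1.1 -1.3 -0. ] g 0.006 t 23.55
```

```bash
python3 -m crank '[[1,[0,0.01,0.4],[0,0,0]],[1,[0,0,0.4],[0,0,0]],[1,[0,0,0.4],[0,0,0]],[1,[0,0,0.4],[0,0,0]],[1,[0,0,0.4],[0,0,0]],[1,[0,0,0.02],[0,0,0]],[1,[0,0,0],[0,0,0]]]'
python3 -m crank '[[1,[0.15,0,0],[0,0,0]],[1,[0.15,0,0],[0,0,0]],[1,[0.1,0,0],[0,0,0]],[1,[0.1,0,0],[0,0,0]],[1,[0.1,0,0],[0,0,0]],[1,[0.1,0,0],[0,0,0]],[1,[0.08,0,0],[0,0,0]],[1,[0.05,0,0],[0,0,0]]]'
python3 -m crank '[[1,[0.05,0,0],[0,0,0]],[1,[0.03,0,0],[0,0,0]],[1,[0,0,0],[0,0,0]],[1,[0,0,0],[0,0,0]],[1,[0,0,0],[0,0,0]]]'
python3 - <<'E'
from go import *
need(PR,[.034,-.038,.127])
c=r.capture("wrist");crop(c,(160,0,480,240),2.5,"pics/w20.png")
print((proj(c,leanpts(PR,-.038))-[160,0])*2.5)
E
```

```text
time_s: 24.25
tcp_pos: [0.7215, 0.0628, 0.1302]
ee_rot: [[-0.985, -0.175, 0.002], [-0.175, 0.985, 0.001], [-0.002, 0.001, -1.0]]
wrist_force: [0.1, 0.1, 0.9]
gripper_width: 0.004
time_s: 25.05
tcp_pos: [0.6382, 0.0484, 0.1291]
ee_rot: [[-0.985, -0.175, -0.0], [-0.175, 0.985, 0.002], [-0.0, 0.002, -1.0]]
wrist_force: [1.2, -0.7, 0.6]
gripper_width: 0.008
time_s: 25.55
tcp_pos: [0.632, 0.0474, 0.1291]
ee_rot: [[-0.985, -0.175, 0.002], [-0.175, 0.985, 0.003], [-0.002, 0.002, -1.0]]
wrist_force: [-0.0, 0.5, 0.3]
gripper_width: 0.004
turn [0.003 0.003 0.   ] shift after turn [0.009 0.    0.021] | shift now [0.009 0.    0.021]
  tcp local [ 0.0349 -0.038   0.1291] world [0.632  0.0474 0.1291] F [-0.   0.5  0.3] g 0.004 t 25.55
[[321.54489447  11.18527469]
 [486.18241515  11.19100283]
 [298.76059847 419.13089601]
 [511.29872074 419.02800853]]
```

```bash
python3 -m crank '[[1,[-0.05,0,0],[0,0,0]],[1,[-0.1,0,-0.1],[0,0,0]],[1,[-0.1,0,-0.3],[0,0,0]],[1,[0,0,-0.4],[0,0,0]],[1,[0,0,-0.4],[0,0,0]],[1,[0,0,-0.4],[0,0,0]],[1,[0,0,0],[0,0,0]]]'
python3 -m crank '[[-0.38,[0.3,0,0],[0,-0.08,0]],[-0.38,[0.4,0,0],[0,-0.1,0]],[-0.38,[0.4,0,0],[0,-0.1,0]],[-0.38,[0.3,0,0],[0,-0.1,0]],[-0.38,[0.1,0,0],[0,-0.05,0]],[-0.38,[0,0,0],[0,0,0]],[-0.38,[0,0,0],[0,0,0]]]'
python3 - <<'E'
from go import *
need(PR,[-.066,-.038,.200],.34)
c=r.capture("wrist");crop(c,(160,0,480,240),2.5,"pics/w21.png")
print((proj(c,leanpts(PR,-.038))-[160,0])*2.5)
E
```

```text
time_s: 26.3
tcp_pos: [0.6594, 0.0514, 0.2974]
ee_rot: [[-0.984, -0.176, 0.016], [-0.176, 0.984, 0.004], [-0.017, 0.001, -1.0]]
wrist_force: [-0.4, 0.0, 0.1]
gripper_width: 0.003
time_s: 27.0
tcp_pos: [0.5108, 0.0256, 0.2724]
ee_rot: [[-0.928, -0.176, 0.33], [-0.165, 0.984, 0.061], [-0.335, 0.002, -0.942]]
wrist_force: [-0.0, -0.4, 0.1]
gripper_width: 0.557
turn [0.003 0.002 0.   ] shift after turn [0.032 0.002 0.756] | shift now [0.033 0.001 0.756]
  tcp local [-0.0882 -0.0382  0.2724] world [0.5108 0.0256 0.2724] F [-0.  -0.4  0.1] g 0.557 t 27.0
[[360.34136422 317.41628378]
 [445.83767875 317.39998539]
 [359.55974722 558.69668476]
 [446.93180206 558.6502241 ]]
```

```bash
python3 -m crank '[[-0.38,[0.03,0,0.35],[0,0,0]],[-0.38,[0,0,0.4],[0,0,0]],[-0.38,[0,0,0.3],[0,0,0]],[-0.38,[0,0,0.25],[0,0,0]],[-0.38,[0,0,0.25],[0,0,0]],[-0.38,[0,0,0.15],[0,0,0]],[-0.38,[0,0,0],[0,0,0]],[-0.38,[0,0,0],[0,0,0]]]'
python3 - <<'E'
from go import *
need(PR,[-.034,-.038,.105],.34)
E
```

```text
time_s: 27.85
tcp_pos: [0.5645, 0.0354, 0.1099]
ee_rot: [[-0.928, -0.175, 0.328], [-0.164, 0.985, 0.06], [-0.333, 0.002, -0.943]]
wrist_force: [-0.6, 0.3, -0.5]
gripper_width: 0.691
turn [ 0.002 -0.    -0.   ] shift after turn [ 0.019 -0.     0.045] | shift now [ 0.019 -0.     0.045]
  tcp local [-0.0337 -0.038   0.1099] world [0.5645 0.0354 0.1099] F [-0.6  0.3 -0.5] g 0.691 t 27.85
```

```bash
python3 -m crank '[[-0.38,[0.01,0,0.04],[0,0,0]],[-0.38,[0,0,0],[0,0,0]],[1,[0,0,0],[0,0,0]],[1,[0,0,0],[0,0,0]],[1,[0,0,0],[0,0,0]],[1,[0,0,0],[0,0,0]],[1,[0,0,0],[0,0,0]],[1,[0,0,0],[0,0,0]]]'
python3 - <<'E'
from go import *
s=r.sense();a,b=grabcase(PR,-.038,np.array(s["ee_rot"]),np.array(s["tcp_pos"]));np.savez("c2.npz",a=a,b=b);print(b,s["gripper_width"])
E
python3 -m crank '[[1,[-0.05,0,-0.14],[0,0,0]],[1,[-0.08,0,-0.22],[0,0,0]],[1,[-0.09,0,-0.26],[0,0,0]],[1,[-0.09,0,-0.26],[0,0,0]],[1,[-0.09,0,-0.26],[0,0,0]],[1,[-0.09,0,-0.26],[0,0,0]],[1,[-0.09,0,-0.26],[0,0,0]],[1,[-0.05,0,-0.16],[0,0,0]]]'
python3 -m crank '[[1,[0,0,0],[0,0.12,0]],[1,[0,0,0],[0,0.15,0]],[1,[0,0,0],[0,0.15,0]],[1,[0,0,0],[0,0.15,0]],[1,[0,0,0],[0,0.15,0]],[1,[0,0,0],[0,0.15,0]],[1,[0,0,0],[0,0,0]]]'
python3 - <<'E'
from go import *
z=np.load("c2.npz");needcase(PB,[0,-.037,.20],z["a"],z["b"])
E
```

```text
time_s: 28.65
tcp_pos: [0.5637, 0.0353, 0.1064]
ee_rot: [[-0.928, -0.175, 0.329], [-0.164, 0.985, 0.061], [-0.334, 0.002, -0.943]]
wrist_force: [-0.6, -0.7, 2.0]
gripper_width: 0.362
[-0.04108181 -0.00017562  0.0903325 ] 0.3624894451243757
time_s: 29.45
tcp_pos: [0.5618, 0.0345, 0.2996]
ee_rot: [[-0.929, -0.175, 0.328], [-0.164, 0.985, 0.061], [-0.333, 0.003, -0.943]]
wrist_force: [0.2, 0.5, -3.1]
gripper_width: 0.365
time_s: 30.15
tcp_pos: [0.5637, 0.0355, 0.2933]
ee_rot: [[-0.924, -0.174, -0.34], [-0.165, 0.985, -0.057], [0.344, 0.003, -0.939]]
wrist_force: [-0.1, 0.0, -4.5]
gripper_width: 0.368
turn [-0.113  0.009  0.308] shift after turn [ 0.215 -3.262  0.012] | now [ 0.99  -3.102  0.291]
  case foot in box [0.0214 0.2912 0.1943] tilt 0.008 F [-0.1  0.  -4.5] g 0.368 t 30.15 tcp target [ 0.516 -0.288  0.299]
```

```bash
python3 -m crank '[[1,[0,0,-0.1],[-0.057,0.004,0.154]],[1,[0,0,-0.05],[-0.057,0.004,0.154]],[1,[0,-0.2,0],[0,0,0]],[1,[0,-0.35,0],[0,0,0]],[1,[0,-0.35,0],[0,0,0]],[1,[0.1,-0.35,0],[0,0,0]],[1,[0.1,-0.35,0],[0,0,0]],[1,[0,-0.35,0],[0,0,0]]]'
python3 -m crank '[[1,[0,-0.35,0],[0,0,0]],[1,[0,-0.35,0],[0,0,0]],[1,[0,-0.35,0],[0,0,0]],[1,[0,-0.2,0],[0,0,0]],[1,[0,0,0],[0,0,0]],[1,[0,0,0],[0,0,0]]]'
python3 - <<'E'
from go import *
z=np.load("c2.npz");needcase(PB,[0,-.037,.055],z["a"],z["b"])
E
```

```text
time_s: 30.95
tcp_pos: [0.5305, -0.1596, 0.3197]
ee_rot: [[-0.937, 0.08, -0.34], [0.073, 0.997, 0.031], [0.342, 0.004, -0.94]]
wrist_force: [0.8, 0.4, -3.8]
gripper_width: 0.365
time_s: 31.55
tcp_pos: [0.5213, -0.2827, 0.3179]
ee_rot: [[-0.936, 0.082, -0.342], [0.075, 0.997, 0.033], [0.343, 0.005, -0.939]]
wrist_force: [0.2, -1.1, -4.0]
gripper_width: 0.368
turn [0.003 0.011 0.002] shift after turn [-0.534 -0.059  1.55 ] | now [-0.52  -0.064  1.554]
  case foot in box [ 0.0054 -0.0312  0.2189] tilt 0.009 F [ 0.2 -1.1 -4. ] g 0.368 t 31.55 tcp target [ 0.516 -0.288  0.154]
```

```bash
python3 -m crank '[[1,[0,-0.06,0],[0.003,0.011,0.002]],[1,[-0.09,0,0.26],[0,0,0]],[1,[-0.09,0,0.26],[0,0,0]],[1,[-0.09,0,0.26],[0,0,0]],[1,[-0.09,0,0.26],[0,0,0]],[1,[-0.09,0,0.26],[0,0,0]],[1,[-0.08,0,0.25],[0,0,0]],[1,[0,0,0],[0,0,0]]]'
python3 - <<'E'
from go import *
z=np.load("c2.npz");needcase(PB,[0,-.037,.055],z["a"],z["b"]);needcase(PB,[0,-.037,.005],z["a"],z["b"])
c=r.capture("wrist");cv2.imwrite("pics/w22.png",c["img"])
E
```

```text
time_s: 32.35
tcp_pos: [0.5149, -0.2858, 0.1509]
ee_rot: [[-0.93, 0.081, -0.357], [0.074, 0.997, 0.033], [0.359, 0.004, -0.933]]
wrist_force: [-0.6, 0.9, -3.4]
gripper_width: 0.371
turn [ 0.002 -0.01   0.002] shift after turn [-0.004 -0.019 -0.034] | now [-0.004 -0.019 -0.034]
  case foot in box [-0.0024 -0.0349  0.0519] tilt 0.008 F [-0.6  0.9 -3.4] g 0.371 t 32.35 tcp target [ 0.516 -0.288  0.154]
turn [ 0.002 -0.01   0.002] shift after turn [-0.18  -0.02   0.434] | now [-0.183 -0.021  0.432]
  case foot in box [-0.0024 -0.0349  0.0519] tilt 0.008 F [-0.6  0.9 -3.4] g 0.371 t 32.35 tcp target [ 0.516 -0.288  0.104]
```

```bash
python3 -m crank '[[1,[0,-0.02,0],[0,-0.008,0]],[1,[-0.04,0,0.1],[0,0,0]],[1,[-0.04,0,0.1],[0,0,0]],[1,[-0.04,0,0.1],[0,0,0]],[1,[0,0,0],[0,0,0]]]'
python3 -m crank '[[1,[-0.03,0,0.06],[0,0,0]],[1,[-0.02,0,0.04],[0,0,0]],[1,[-0.015,0,0.04],[0,0,0]],[1,[0,0,0],[0,0,0]]]'
python3 - <<'E'
from go import *
z=np.load("c2.npz");needcase(PB,[0,-.037,.005],z["a"],z["b"])
E
```

```text
time_s: 32.9
tcp_pos: [0.5127, -0.2899, 0.1293]
ee_rot: [[-0.931, 0.082, -0.356], [0.076, 0.997, 0.029], [0.358, -0.001, -0.934]]
wrist_force: [-13.1, 4.2, 24.0]
gripper_width: 0.366
time_s: 33.3
tcp_pos: [0.5155, -0.2899, 0.1167]
ee_rot: [[-0.933, 0.081, -0.352], [0.076, 0.997, 0.028], [0.353, -0.001, -0.936]]
wrist_force: [-12.2, 8.2, 32.4]
gripper_width: 0.37
turn [-0.004 -0.002  0.   ] shift after turn [-0.051  0.021  0.117] | now [-0.051  0.021  0.117]
  case foot in box [-0.0008 -0.0394  0.0177] tilt 0.003 F [-12.2   8.2  32.4] g 0.37 t 33.3 tcp target [ 0.516 -0.288  0.104]
```

```bash
python3 -m crank '[[1,[0.05,0.01,-0.12],[0,0,0]],[1,[0.06,0.01,-0.18],[0,0,0]],[1,[0.0,0,-0.0],[0,0,0]],[1,[0,0,0],[0,0,0]]]'
python3 - <<'E'
from go import *
z=np.load("c2.npz");needcase(PB,[0,-.037,.005],z["a"],z["b"])
c=r.capture("wrist");crop(c,(170,120,470,340),2.6,"pics/w23.png")
c=r.capture("side");crop(c,(150,200,330,350),4,"pics/s23.png")
E
```

```text
time_s: 33.7
tcp_pos: [0.5195, -0.2875, 0.1383]
ee_rot: [[-0.936, 0.083, -0.343], [0.077, 0.997, 0.03], [0.344, 0.002, -0.939]]
wrist_force: [-0.9, 0.7, -4.0]
gripper_width: 0.364
turn [ 0.    0.01 -0.  ] shift after turn [-0.091 -0.007  0.332] | now [-0.088 -0.007  0.333]
  case foot in box [ 0.0039 -0.0364  0.0393] tilt 0.008 F [-0.9  0.7 -4. ] g 0.364 t 33.7 tcp target [ 0.516 -0.288  0.104]
```

```bash
cat > slip.py <<'E'
from go import *
from scipy.optimize import least_squares
H=np.load("handeye.npz")
def bars(a,b,c,dx=0,dz=0,rot=0):
    w=dict(c,R=H["R"],t=H["t"])
    out=[]
    # case local pts -> foot frame x from spine -.045
    P=np.array([[-.0295,-.0115,.135],[-.0295,.0115,.135],[.0305,-.0115,.135],[.0305,.0115,.135]])
    R=Ro.from_euler('y',rot).as_matrix()@a
    gp=np.array([0,0,-.0187]);b2=Ro.from_euler('y',rot).as_matrix()@(b-gp)+gp+[dx,0,dz]
    return proj(w,P@R.T+b2),R,b2
E
python3 - <<'E'
from slip import *
c=r.capture("wrist")
for n in("c1","c2"):
    z=np.load(n+".npz");print(n,bars(z["a"],z["b"],c)[0].round(0).tolist())
E
```

```text
c1 [[293.0, 196.0], [346.0, 196.0], [292.0, 339.0], [347.0, 339.0]]
c2 [[295.0, 204.0], [348.0, 204.0], [294.0, 346.0], [349.0, 346.0]]
```

Run:
```python
from slip import *
c=r.capture("wrist");z=np.load("c2.npz");a,b=z["a"],z["b"]
base=bars(a,b,c)[0]
def feat(q): return np.array([q[0,1],q[2,1],q[1,0]-q[0,0],q[3,0]-q[2,0]])
k=57/feat(base)[2]
obs=np.array([171-4.5,324-4.5,57.3/k,64/k])
f=lambda p:(feat(bars(a,b,c,*p)[0])-obs)
s=least_squares(f,[0,0,0]);print(s.x,s.fun)
_,R,b2=bars(a,b,c,*s.x)
np.savez("c2b.npz",a=R,b=b2)
needcase(PB,[0,-.037,.005],R,b2)
sn=r.sense();Rw=np.array(sn["ee_rot"])@R;A,o=fr(PB);print((A.T@Rw).round(3))
```

```text
[ 0.01535088 -0.00488246 -0.13485078] [ 0.8694508  -0.79180743  1.55328435  0.69665929]
turn [ 0.     0.177 -0.   ] shift after turn [-0.265 -0.006  0.357] | now [-0.213 -0.006  0.39 ]
  case foot in box [ 0.0059 -0.0364  0.0495] tilt 0.139 F [-0.3  0.3 -3.1] g 0.367 t 33.9 tcp target [ 0.525 -0.289  0.093]
[[ 0.99   0.001 -0.139]
 [-0.001  1.     0.   ]
 [ 0.139  0.     0.99 ]]
```

Run:
```python
from kin import *
z=np.load("c2b.npz");
pt,Rt=needcase(PB,[-.001,-.0365,.065],z["a"],z["b"],lean=.05)
pt,Rt=needcase(PB,[-.001,-.0365,.007],z["a"],z["b"],lean=.05)
print([q.round(0).tolist() for q in ik(pt,Rt,3,x0=r.sense()["joints"])])
# body corner clearance at final
A,o=fr(PB)
for sx in(-.0375,.0375):
  for s in (.07,.12,.17): print(sx,s,(A.T@(pt+Rt@np.array([sx,0,-s])-o)).round(3))
```

```text
turn [ 0.     0.114 -0.   ] shift after turn [ 0.06  -0.    -0.149] | now [ 0.046 -0.    -0.154]
  case foot in box [ 0.0059 -0.0364  0.0495] tilt 0.139 F [-0.3  0.3 -3.1] g 0.367 t 33.9 tcp target [ 0.52  -0.288  0.153]
turn [ 0.     0.114 -0.   ] shift after turn [-0.189 -0.001  0.375] | now [-0.155 -0.001  0.39 ]
  case foot in box [ 0.0059 -0.0364  0.0495] tilt 0.139 F [-0.3  0.3 -3.1] g 0.367 t 33.9 tcp target [ 0.52  -0.288  0.095]
[[-12.0, 38.0, 3.0, 3.0, -80.0, -84.0]]
-0.0375 0.07 [ 0.061 -0.037  0.143]
-0.0375 0.12 [ 0.082 -0.037  0.188]
-0.0375 0.17 [ 0.104 -0.037  0.233]
0.0375 0.07 [-0.007 -0.037  0.175]
0.0375 0.12 [ 0.014 -0.037  0.22 ]
0.0375 0.17 [ 0.036 -0.037  0.265]
```

```bash
python3 -m crank '[[1,[0.05,0,-0.15],[0,0.04,0]],[1,[0,0,0],[0,0.01,0]],[1,[0,0,0],[0,0,0]],[1,[0,0,0],[0,0,0]]]'
python3 - <<'E'
from kin import *
from slip import *
z=np.load("c2b.npz");
needcase(PB,[.001,-.0365,.065],z["a"],z["b"],lean=.1)
needcase(PB,[.001,-.0365,.007],z["a"],z["b"],lean=.1)
c=r.capture("wrist");crop(c,(170,120,470,340),2.6,"pics/w24.png")
print(bars(z["a"],z["b"],c)[0].round(0).tolist())
E
```

```text
time_s: 34.3
tcp_pos: [0.5194, -0.2875, 0.1536]
ee_rot: [[-0.921, 0.083, -0.381], [0.076, 0.997, 0.034], [0.383, 0.002, -0.924]]
wrist_force: [-1.2, 0.0, -3.5]
gripper_width: 0.365
turn [ 0.     0.002 -0.001] shift after turn [ 0.017 -0.001  0.011] | now [ 0.017 -0.001  0.011]
  case foot in box [ 0.0031 -0.0364  0.0654] tilt 0.101 F [-1.2  0.  -3.5] g 0.365 t 34.3 tcp target [ 0.517 -0.287  0.153]
turn [ 0.     0.002 -0.001] shift after turn [-0.206 -0.002  0.547] | now [-0.205 -0.002  0.547]
  case foot in box [ 0.0031 -0.0364  0.0654] tilt 0.101 F [-1.2  0.  -3.5] g 0.365 t 34.3 tcp target [ 0.517 -0.287  0.095]
[[294.0, 167.0], [349.0, 167.0], [292.0, 319.0], [352.0, 319.0]]
```

```bash
python3 -m crank '[[1,[-0.02,0,0.09],[0,0,0]],[1,[-0.038,0,0.092],[0,0,0]],[1,[0,0,0],[0,0,0]],[1,[0,0,0],[0,0,0]]]'
python3 -m crank '[[1,[-0.038,0,0.092],[0,0,0]],[1,[0,0,0],[0,0,0]],[1,[0,0,0],[0,0,0]]]'
python3 - <<'E'
from slip import *
z=np.load("c2b.npz");
needcase(PB,[.001,-.0365,.007],z["a"],z["b"],lean=.1)
E
```

```text
time_s: 34.75
tcp_pos: [0.5179, -0.2876, 0.135]
ee_rot: [[-0.921, 0.083, -0.382], [0.076, 0.997, 0.033], [0.383, 0.002, -0.924]]
wrist_force: [0.7, -0.3, -3.6]
gripper_width: 0.364
time_s: 35.05
tcp_pos: [0.5181, -0.2875, 0.1253]
ee_rot: [[-0.921, 0.083, -0.381], [0.076, 0.997, 0.033], [0.383, 0.002, -0.924]]
wrist_force: [-0.2, -0.2, -3.0]
gripper_width: 0.366
turn [-0.     0.002 -0.001] shift after turn [-0.11 -0.    0.28] | now [-0.109  0.     0.281]
  case foot in box [ 0.0018 -0.0366  0.0371] tilt 0.102 F [-0.2 -0.2 -3. ] g 0.366 t 35.05 tcp target [ 0.517 -0.287  0.095]
```

```bash
python3 -m crank '[[1,[-0.038,0,0.092],[0,0,0]],[1,[0,0,0],[0,0,0]],[1,[0,0,0],[0,0,0]]]'
python3 -m crank '[[1,[-0.019,0,0.046],[0,0,0]],[1,[-0.019,0,0.046],[0,0,0]],[1,[0,0,0],[0,0,0]]]'
python3 - <<'E'
from slip import *
z=np.load("c2b.npz");
needcase(PB,[.001,-.0365,.007],z["a"],z["b"],lean=.1)
E
```

```text
time_s: 35.35
tcp_pos: [0.5177, -0.288, 0.1172]
ee_rot: [[-0.921, 0.082, -0.382], [0.076, 0.997, 0.032], [0.383, 0.0, -0.924]]
wrist_force: [-1.9, 0.5, 4.3]
gripper_width: 0.367
time_s: 35.65
tcp_pos: [0.5151, -0.2882, 0.1128]
ee_rot: [[-0.918, 0.08, -0.388], [0.074, 0.997, 0.03], [0.389, -0.001, -0.921]]
wrist_force: [-10.0, 4.0, 24.9]
gripper_width: 0.367
turn [-0.004 -0.007  0.001] shift after turn [-0.088  0.009  0.154] | now [-0.089  0.009  0.153]
  case foot in box [-0.0017 -0.0377  0.0245] tilt 0.095 F [-10.    4.   24.9] g 0.367 t 35.65 tcp target [ 0.517 -0.287  0.095]
```

```bash
python3 -m crank '[[1,[0.06,0.01,-0.14],[0,0,0]],[1,[0.06,0,-0.1],[0,0,0]],[1,[0,0,0],[0,0,0]],[1,[0,0,0],[0,0,0]]]'
python3 - <<'E'
from slip import *
z=np.load("c2b.npz");
needcase(PB,[.001,-.0365,.007],z["a"],z["b"],lean=.1)
c=r.capture("wrist");crop(c,(170,120,470,340),2.6,"pics/w25.png")
c=r.capture("side");crop(c,(170,220,320,350),5,"pics/s25.png")
E
```

```text
time_s: 36.05
tcp_pos: [0.5166, -0.2862, 0.1318]
ee_rot: [[-0.921, 0.083, -0.38], [0.076, 0.997, 0.034], [0.381, 0.002, -0.924]]
wrist_force: [0.7, 0.3, -3.7]
gripper_width: 0.372
turn [ 0.     0.004 -0.001] shift after turn [-0.149 -0.012  0.334] | now [-0.148 -0.012  0.335]
  case foot in box [ 0.0003 -0.0354  0.0436] tilt 0.103 F [ 0.7  0.3 -3.7] g 0.372 t 36.05 tcp target [ 0.517 -0.287  0.095]
```

Run:
```python
from slip import *
c=r.capture("wrist");z=np.load("c2.npz");a,b=z["a"],z["b"]
base=bars(a,b,c)[0]
def feat(q): return np.array([q[0,1],q[2,1],q[1,0]-q[0,0],q[3,0]-q[2,0]])
k=57/feat(base)[2]
obs=np.array([120+110/2.6-4.5,120+507/2.6-4.5,57.3/k,66/k])
f=lambda p:(feat(bars(a,b,c,*p)[0])-obs)
s=least_squares(f,[0,0,0]);print(s.x,s.fun)
_,R,b2=bars(a,b,c,*s.x)
np.savez("c2b.npz",a=R,b=b2)
needcase(PB,[0,-.037,.005],R,b2)
t=c;print([ (x,at(r.capture("top"),*x,0).round(3)) for x in ((355,195),(345,215),(365,215),(375,190),(358,235))])
```

```text
[ 0.018843   -0.00560377 -0.18391057] [ 0.70029009 -0.62318162  1.58113771  0.27392386]
turn [ 0.     0.191 -0.   ] shift after turn [-0.298 -0.017  0.291] | now [-0.251 -0.017  0.333]
  case foot in box [ 0.0024 -0.0354  0.0458] tilt 0.15 F [ 0.1  0.9 -3.2] g 0.367 t 36.2 tcp target [ 0.526 -0.289  0.091]
[((355, 195), array([ 0.518, -0.049,  0.   ])), ((345, 215), array([ 0.46, -0.02,  0.  ])), ((365, 215), array([ 0.46 , -0.077,  0.   ])), ((375, 190), array([ 0.532, -0.107,  0.   ])), ((358, 235), array([ 0.403, -0.056,  0.   ]))]
```

```bash
python3 -m crank '[[1,[0.08,0,-0.18],[0,0,0]],[1,[0.12,0,-0.3],[0,0,0]],[1,[0.12,0,-0.3],[0,0,0]],[1,[0.12,0,-0.3],[0,0,0]],[1,[0.12,0,-0.3],[0,0,0]],[1,[0,0.1,0],[0,0.1,0]],[1,[0,0.2,0],[0,0.09,0]],[1,[0,0.3,0],[0,0,0]]]'
python3 -m crank '[[1,[0,0.35,0],[0,0,0]],[1,[0,0.35,0],[0,0,0]],[1,[0,0.35,0],[0,0,0]],[1,[0,0.35,0],[0,0,0]],[1,[0,0.2,0],[0,0,0]],[1,[0,0,0],[0,0,0]],[1,[0,0,0],[0,0,0]]]'
python3 - <<'E'
from slip import *
z=np.load("c2b.npz")
needcase(PB,[-.0324,.1995,.03],z["a"],z["b"])
c=r.capture("wrist");cv2.imwrite("pics/w26.png",c["img"])
c=r.capture("side");crop(c,(200,150,380,300),4,"pics/s26.png")
E
```

```text
time_s: 37.25
tcp_pos: [0.5227, -0.2268, 0.2789]
ee_rot: [[-0.852, 0.085, -0.516], [0.071, 0.996, 0.046], [0.518, 0.002, -0.855]]
wrist_force: [0.1, 0.0, -4.0]
gripper_width: 0.366
time_s: 37.95
tcp_pos: [0.5356, -0.0676, 0.2819]
ee_rot: [[-0.854, 0.082, -0.513], [0.07, 0.997, 0.043], [0.515, 0.001, -0.857]]
wrist_force: [-1.2, -0.3, -3.8]
gripper_width: 0.366
turn [-0.002  0.003 -0.   ] shift after turn [-0.656  0.15   1.542] | now [-0.652  0.152  1.543]
  case foot in box [-0.0087  0.184   0.1959] tilt 0.003 F [-1.2 -0.3 -3.8] g 0.366 t 37.95 tcp target [ 0.513 -0.05   0.116]
```

```bash
python3 -m crank '[[1,[0.2,0.15,0.12],[0,0,0]],[1,[-0.17,0,0.28],[0,0,0]],[1,[-0.17,0,0.28],[0,0,0]],[1,[-0.17,0,0.28],[0,0,0]],[1,[-0.17,0,0.28],[0,0,0]],[1,[-0.13,0,0.22],[0,0,0]],[1,[0,0,0],[0,0,0]],[1,[0,0,0],[0,0,0]]]'
python3 - <<'E'
from slip import *
z=np.load("c2b.npz")
needcase(PB,[-.0324,.1995,.0],z["a"],z["b"])
c=r.capture("wrist");cv2.imwrite("pics/w27.png",c["img"])
E
```

```text
time_s: 38.85
tcp_pos: [0.5143, -0.0515, 0.1258]
ee_rot: [[-0.854, 0.083, -0.513], [0.071, 0.997, 0.043], [0.515, 0.001, -0.857]]
wrist_force: [1.0, 0.2, -1.7]
gripper_width: 0.367
turn [-0.001  0.003 -0.002] shift after turn [-0.198  0.01   0.346] | now [-0.197  0.011  0.346]
  case foot in box [-0.0313  0.1983  0.0398] tilt 0.003 F [ 1.   0.2 -1.7] g 0.367 t 38.85 tcp target [ 0.513 -0.05   0.086]
```

```bash
python3 -m crank '[[1,[-0.052,0,0.086],[0,0,0]],[1,[0,0,0],[0,0,0]],[1,[0,0,0],[0,0,0]]]'
python3 -m crank '[[1,[-0.052,0,0.086],[0,0,0]],[1,[0,0,0],[0,0,0]],[1,[0,0,0],[0,0,0]]]'
python3 - <<'E'
from slip import *
z=np.load("c2b.npz")
needcase(PB,[-.0324,.1995,.0],z["a"],z["b"])
c=r.capture("wrist");cv2.imwrite("pics/w28.png",c["img"])
c=r.capture("side");crop(c,(200,150,380,300),4,"pics/s28.png")
E
```

```text
time_s: 39.2
tcp_pos: [0.514, -0.0504, 0.1156]
ee_rot: [[-0.855, 0.083, -0.513], [0.07, 0.997, 0.044], [0.515, 0.002, -0.857]]
wrist_force: [-0.7, 1.6, -4.6]
gripper_width: 0.369
time_s: 39.5
tcp_pos: [0.5137, -0.0504, 0.1048]
ee_rot: [[-0.854, 0.082, -0.514], [0.07, 0.997, 0.044], [0.516, 0.001, -0.857]]
wrist_force: [0.2, -0.6, -2.9]
gripper_width: 0.367
turn [-0.001  0.002 -0.   ] shift after turn [-0.094 -0.     0.163] | now [-0.094  0.     0.163]
  case foot in box [-0.0319  0.1994  0.0188] tilt 0.001 F [ 0.2 -0.6 -2.9] g 0.367 t 39.5 tcp target [ 0.513 -0.05   0.086]
```

```bash
python3 -m crank '[[1,[-0.026,0,0.043],[0,0,0]],[1,[0,0,0],[0,0,0]],[1,[0,0,0],[0,0,0]]]'
python3 -m crank '[[1,[-0.026,0,0.043],[0,0,0]],[1,[0,0,0],[0,0,0]],[1,[0,0,0],[0,0,0]]]'
python3 -m crank '[[1,[-0.021,0,0.034],[0,0,0]],[1,[0,0,0],[0,0,0]],[1,[0,0,0],[0,0,0]]]'
```

```text
time_s: 39.9
tcp_pos: [0.5139, -0.0504, 0.1]
ee_rot: [[-0.854, 0.083, -0.513], [0.07, 0.997, 0.044], [0.515, 0.001, -0.857]]
wrist_force: [0.2, 0.8, -3.2]
gripper_width: 0.365
time_s: 40.2
tcp_pos: [0.5139, -0.0504, 0.095]
ee_rot: [[-0.854, 0.083, -0.513], [0.07, 0.997, 0.044], [0.515, 0.001, -0.857]]
wrist_force: [-0.1, 0.4, -3.5]
gripper_width: 0.367
time_s: 40.5
tcp_pos: [0.5142, -0.0506, 0.0939]
ee_rot: [[-0.855, 0.082, -0.513], [0.07, 0.997, 0.042], [0.515, -0.0, -0.857]]
wrist_force: [-3.2, 2.4, 6.8]
gripper_width: 0.367
```

```bash
python3 -m crank '[[0,[0,0,0],[0,0,0]],[0,[0,0,0],[0,0,0]],[0,[0,0,0],[0,0,0]],[0,[0,0,0],[0,0,0]]]'
python3 - <<'E'
from slip import *
c=r.capture("wrist");cv2.imwrite("pics/w29.png",c["img"])
z=np.load("c2b.npz");print(bars(z["a"],z["b"],c)[0].round(0).tolist())
E
```

```text
time_s: 40.9
tcp_pos: [0.5142, -0.0506, 0.094]
ee_rot: [[-0.854, 0.081, -0.513], [0.07, 0.997, 0.042], [0.515, 0.0, -0.857]]
wrist_force: [-1.2, 2.3, 7.2]
gripper_width: 0.491
[[294.0, 159.0], [349.0, 158.0], [291.0, 310.0], [353.0, 310.0]]
```

```bash
python3 -m crank '[[0,[0.05,0,-0.086],[0,0,0]],[0,[0.1,0,-0.17],[0,0,0]],[0,[0.15,0,-0.26],[0,0,0]],[0,[0.2,0,-0.34],[0,0,0]],[0,[0.2,0,-0.34],[0,0,0]],[0,[0,0,0],[0,-0.18,0]],[0,[0,0,0],[0,-0.18,0]],[0,[0,0,0],[0,-0.18,0]]]'
python3 -m crank '[[0,[0,0,0],[0,-0.145,0]],[0,[0,0,0],[0,0,0]],[0,[0,0,0],[0,0,0]]]'
python3 - <<'E'
from slip import *
need(PB,[-.0324,.1995,.2])
c=r.capture("wrist");cv2.imwrite("pics/w30.png",c["img"])
E
```

```text
time_s: 41.75
tcp_pos: [0.5166, -0.0509, 0.2315]
ee_rot: [[-0.991, 0.082, -0.108], [0.082, 0.997, 0.011], [0.108, 0.002, -0.994]]
wrist_force: [-1.0, 0.4, 0.2]
gripper_width: 0.505
time_s: 42.05
tcp_pos: [0.5153, -0.0508, 0.2312]
ee_rot: [[-0.997, 0.082, -0.002], [0.082, 0.997, 0.002], [0.002, 0.002, -1.0]]
wrist_force: [1.2, -0.0, 0.5]
gripper_width: 0.5
turn [ 0.002 -0.002 -0.001] shift after turn [0.054 0.003 0.312] | shift now [0.053 0.003 0.312]
  tcp local [-0.027   0.1992  0.2312] world [ 0.5153 -0.0508  0.2312] F [ 1.2 -0.   0.5] g 0.5 t 42.05
```

Run:
```python
from slip import *
c=r.capture("wrist");crop(c,(270,110,370,270),5,"pics/w31.png")
A,o=fr(PB)
for u,v in ((322,166),(322,236)): 
    p=at(c,u,v,.135);print(p.round(4),(A.T@(p-o)).round(4))
```

```text
[ 0.4888 -0.0479  0.135 ] [-0.0536  0.1999  0.135 ]
[ 0.5481 -0.0528  0.135 ] [0.0058 0.1999 0.135 ]
```

```bash
python3 -m crank '[[-0.1,[-0.03,0.007,0],[0,0,0]],[-0.1,[0,0,0.25],[0,0,0]],[-0.1,[0,0,0.35],[0,0,0]],[-0.1,[0,0,0.35],[0,0,0]],[-0.1,[0,0,0.3],[0,0,0]],[-0.1,[0,0,0.08],[0,0,0]],[-0.1,[0,0,0],[0,0,0]]]'
python3 - <<'E'
from slip import *
need(PB,[-.0244,.1999,.097])
E
```

```text
time_s: 42.85
tcp_pos: [0.5184, -0.0502, 0.0953]
ee_rot: [[-0.997, 0.083, -0.006], [0.083, 0.997, 0.001], [0.006, 0.0, -1.0]]
wrist_force: [0.2, -0.7, 0.3]
gripper_width: 0.551
turn [ 0.    -0.008 -0.001] shift after turn [ 0.004 -0.001 -0.017] | shift now [ 0.004 -0.001 -0.017]
  tcp local [-0.024   0.2     0.0953] world [ 0.5184 -0.0502  0.0953] F [ 0.2 -0.7  0.3] g 0.551 t 42.85
```

```bash
python3 -m crank '[[1,[0,0,0],[0,-0.008,0]],[1,[0,0,0],[0,0,0]],[1,[0,0,0],[0,0,0]],[1,[0,0,0],[0,0,0]],[1,[0,0,0],[0,0,0]]]'
python3 - <<'E'
from slip import *
s=r.sense();A,o=fr(PB);R0=np.array(s["ee_rot"]);p0=np.array(s["tcp_pos"])
b=R0.T@(o+A@[-.0244,.1999,0]-p0);a=R0.T@A;np.savez("c2c.npz",a=a,b=b);print(b,s["gripper_width"])
needcase(PB,[0,-.0365,.19],a,b)
E
python3 -m crank '[[1,[0,0,-0.1],[0,0,0]],[1,[0,0,-0.3],[0,0,0]],[1,[0,0,-0.4],[0,0,0]],[1,[0,0,-0.4],[0,0,0]],[1,[0,0,-0.4],[0,0,0]],[1,[0,0,-0.3],[0,0,0]],[1,[0,0,0],[0,0,0]]]'
python3 -m crank '[[1,[-0.05,-0.2,0],[0,0,0]],[1,[-0.1,-0.35,0],[0,0,0]],[1,[-0.1,-0.35,0],[0,0,0]],[1,[0,-0.35,0],[0,0,0]],[1,[0,-0.35,0],[0,0,0]],[1,[0,-0.35,0],[0,0,0]],[1,[0,-0.3,0],[0,0,0]],[1,[0,0,0],[0,0,0]]]'
python3 - <<'E'
from slip import *
z=np.load("c2c.npz");needcase(PB,[0,-.0365,.055],z["a"],z["b"])
E
```

```text
time_s: 43.35
tcp_pos: [0.5192, -0.05, 0.0981]
ee_rot: [[-0.997, 0.082, 0.006], [0.082, 0.997, 0.001], [-0.006, 0.002, -1.0]]
wrist_force: [-0.8, -0.5, 5.6]
gripper_width: 0.365
[ 0.00182634 -0.00054431  0.09811796] 0.36514689936261663
turn [-0.  0.  0.] shift after turn [-0.257 -2.36  -1.903] | now [-0.257 -2.36  -1.903]
  case foot in box [-0.0244  0.1999 -0.    ] tilt 0.0 F [-0.8 -0.5  5.6] g 0.365 t 43.35 tcp target [ 0.524 -0.288  0.288]
time_s: 44.05
tcp_pos: [0.5194, -0.0501, 0.2913]
ee_rot: [[-0.997, 0.082, 0.013], [0.082, 0.997, 0.002], [-0.012, 0.003, -1.0]]
wrist_force: [0.3, -0.1, -3.2]
gripper_width: 0.364
time_s: 44.85
tcp_pos: [0.5222, -0.2789, 0.2832]
ee_rot: [[-0.996, 0.087, -0.002], [0.087, 0.996, 0.003], [0.002, 0.003, -1.0]]
wrist_force: [0.4, 1.2, -3.6]
gripper_width: 0.366
turn [ 0.001 -0.01  -0.006] shift after turn [-0.02  -0.087  1.3  ] | now [-0.031 -0.089  1.3  ]
  case foot in box [-0.0036 -0.0279  0.185 ] tilt 0.008 F [ 0.4  1.2 -3.6] g 0.366 t 44.85 tcp target [ 0.524 -0.288  0.153]
```

```bash
python3 -m crank '[[1,[-0.02,-0.087,0],[0,-0.008,-0.006]],[1,[0,0,0.3],[0,0,0]],[1,[0,0,0.3],[0,0,0]],[1,[0,0,0.3],[0,0,0]],[1,[0,0,0.25],[0,0,0]],[1,[0,0,0.1],[0,0,0]],[1,[0,0,0],[0,0,0]],[1,[0,0,0],[0,0,0]]]'
python3 - <<'E'
from slip import *
z=np.load("c2c.npz");needcase(PB,[0,-.0365,.005],z["a"],z["b"])
c=r.capture("wrist");cv2.imwrite("pics/w33.png",c["img"])
E
```

```text
time_s: 45.65
tcp_pos: [0.5273, -0.2853, 0.1625]
ee_rot: [[-0.997, 0.077, 0.011], [0.077, 0.997, -0.0], [-0.011, 0.001, -1.0]]
wrist_force: [0.4, 0.4, -2.4]
gripper_width: 0.363
turn [-0.001  0.007  0.007] shift after turn [ 0.032 -0.026  0.593] | now [ 0.036 -0.025  0.593]
  case foot in box [ 0.0034 -0.0341  0.0644] tilt 0.005 F [ 0.4  0.4 -2.4] g 0.363 t 45.65 tcp target [ 0.524 -0.288  0.103]
```

```bash
python3 -m crank '[[1,[0.033,-0.024,0],[0,0.006,0.007]],[1,[0,0,0.1],[0,0,0]],[1,[0,0,0],[0,0,0]],[1,[0,0,0],[0,0,0]]]'
python3 - <<'E'
from slip import *
z=np.load("c2c.npz");needcase(PB,[0,-.0365,.005],z["a"],z["b"])
c=r.capture("wrist");crop(c,(180,80,460,260),2.8,"pics/w34.png")
E
```

```text
time_s: 46.1
tcp_pos: [0.5227, -0.2874, 0.1511]
ee_rot: [[-0.996, 0.084, 0.004], [0.084, 0.997, 0.001], [-0.004, 0.002, -1.0]]
wrist_force: [1.0, 0.5, -3.3]
gripper_width: 0.36
turn [-0.    -0.002 -0.002] shift after turn [-0.013 -0.001  0.479] | now [-0.014 -0.001  0.479]
  case foot in box [-0.0018 -0.0365  0.0529] tilt 0.002 F [ 1.   0.5 -3.3] g 0.36 t 46.1 tcp target [ 0.524 -0.288  0.103]
```

```bash
python3 -m crank '[[1,[-0.01,0,0.1],[0,0,0]],[1,[0,0,0.1],[0,0,0]],[1,[0,0,0],[0,0,0]]]'
python3 -m crank '[[1,[0,0,0.1],[0,0,0]],[1,[0,0,0.1],[0,0,0]],[1,[0,0,0],[0,0,0]]]'
python3 -m crank '[[1,[0,0,0.05],[0,0,0]],[1,[0,0,0.04],[0,0,0]],[1,[0,0,0],[0,0,0]]]'
python3 - <<'E'
from slip import *
z=np.load("c2c.npz");needcase(PB,[0,-.0365,.005],z["a"],z["b"])
E
```

```text
time_s: 46.45
tcp_pos: [0.5226, -0.2868, 0.1289]
ee_rot: [[-0.996, 0.084, 0.0], [0.084, 0.996, 0.003], [-0.0, 0.003, -1.0]]
wrist_force: [-0.3, -0.1, -3.3]
gripper_width: 0.366
time_s: 46.75
tcp_pos: [0.5229, -0.2869, 0.1092]
ee_rot: [[-0.996, 0.084, 0.001], [0.084, 0.996, 0.003], [-0.001, 0.003, -1.0]]
wrist_force: [-0.0, 0.4, -3.9]
gripper_width: 0.368
time_s: 47.05
tcp_pos: [0.5246, -0.2879, 0.1032]
ee_rot: [[-0.997, 0.083, 0.006], [0.083, 0.997, 0.0], [-0.006, 0.001, -1.0]]
wrist_force: [-1.1, -0.8, 0.4]
gripper_width: 0.365
turn [-0.002 -0.    -0.001] shift after turn [0.003 0.002 0.001] | now [0.003 0.002 0.001]
  case foot in box [ 0.0003 -0.0368  0.0051] tilt 0.001 F [-1.1 -0.8  0.4] g 0.365 t 47.05 tcp target [ 0.524 -0.288  0.103]
```

On the floor. Release, go up and inspect; also find the power pack.

```bash
python3 -m crank '[[0,[0,0,0],[0,0,0]],[0,[0,0,0],[0,0,0]],[0,[0,0,0],[0,0,0]],[0,[0,0,-0.1],[0,0,0]],[0,[0,0,-0.3],[0,0,0]],[0,[0,0,-0.4],[0,0,0]],[0,[0,0,-0.4],[0,0,0]],[0,[0,0,-0.4],[0,0,0]]]'
python3 -m crank '[[0,[0,0,-0.4],[0,0,0]],[0,[0.3,0,-0.2],[0,0,0]],[0,[0.3,0,0],[0,0,0]],[0,[0,0,0],[0,0,0]],[0,[0,0,0],[0,0,0]]]'
python3 - <<'E'
from slip import *
need(PB,[0,0,.3])
c=r.capture("wrist");cv2.imwrite("pics/w35.png",c["img"])
c=r.capture("side");cv2.imwrite("pics/s35.png",c["img"])
c=r.capture("top");cv2.imwrite("pics/t35.png",c["img"])
E
```

```text
time_s: 47.85
tcp_pos: [0.5234, -0.2876, 0.2651]
ee_rot: [[-0.997, 0.083, 0.006], [0.083, 0.997, 0.001], [-0.006, 0.001, -1.0]]
wrist_force: [0.7, -1.5, 0.0]
gripper_width: 0.497
time_s: 48.35
tcp_pos: [0.4631, -0.2827, 0.3234]
ee_rot: [[-0.996, 0.084, 0.007], [0.084, 0.997, 0.0], [-0.007, 0.001, -1.0]]
wrist_force: [0.9, 0.5, -0.7]
gripper_width: 0.502
turn [ 0.001  0.009 -0.003] shift after turn [-0.602  0.363  0.234] | shift now [-0.599  0.364  0.238]
  tcp local [-0.0602 -0.0363  0.3234] world [ 0.4631 -0.2827  0.3234] F [ 0.9  0.5 -0.7] g 0.502 t 48.35
```

```bash
python3 - <<'E'
from slip import *
c=r.capture("top");crop(c,(205,165,285,230),8,"pics/t36.png")
E
python3 - <<'E'
from slip import *
c=r.capture("top")
f=lambda u,v,z:at(c,205+u/8,165+v/8,z)
a=f(418,145,.015);b=f(187,382,.015);m=(a+b)/2;d=a-b
print(m,np.hypot(*d[:2]),np.degrees(np.arctan2(d[1],d[0])))
l=f(345,127,.03)-f(165,315,.03);print(np.hypot(*l[:2]),np.degrees(np.arctan2(l[1],l[0])))
e=f(345,127,.03);print(e,f(165,315,.03))
E
```

```text
[0.51006529 0.27046919 0.015     ] 0.11630531415078442 -44.07386354464382
0.09030276460252562 -43.48711425209799
[0.55681315 0.25345521 0.03      ] [0.49129586 0.31560079 0.03      ]
```

```bash
cat >> kin.py <<'E'
def joints_pts(j):
    z=E('z',j[0]);p=E('y',j[1]-j[2]);Q=p@E('x',-j[3])
    el=np.array([0,0,K[0]])+E('y',j[1])@[0,0,K[2]];f=el+p@[K[4],0,0];w=f+Q@[0,K[7],0]
    return [(z@x).round(2).tolist() for x in (el,f,w)]
E
python3 - <<'E'
from kin import *
PK=np.array([.512,.272,np.radians(-43.9)])
for zz in (.02,.2):
    p,R=tgt(PK,[0,0,zz]);b=ik(p,R,5,x0=r.sense()["joints"])
    for q in b: print(zz,q.round(0).tolist(),joints_pts(q))
need(PK,[0,0,.2])
E
```

```text
turn [0.004 0.004 0.87 ] shift after turn [3.5   4.33  1.215] | shift now [-0.013  5.565  1.224]
  tcp local [ 0.35   -0.433   0.3215] world [ 0.464  -0.2827  0.3215] F [-0.  -0.2 -1.1] g 0.501 t 48.6
```

Run:
```python
from kin import *
PK=np.array([.512,.272,np.radians(-43.9)])
for h in (0,np.pi):
    p,R=tgt(PK,[0,0,.03],0,h);b=ik(p,R,60)
    for q in b: print(h,q.round(0).tolist(),joints_pts(q))
print(r.sense()["joints"].round(0))
```

```text
3.141592653589793 [44.0, 29.0, -19.0, -0.0, -41.0, 2.0] [[0.2, 0.19, 0.65], [0.4, 0.39, 0.34], [0.51, 0.27, 0.34]]
[-14.  11.  -1.  -0. -78. -80.]
```

```bash
python3 -m crank '[[-1,[0,0.4,0],[0,0,0]],[-1,[0,0.4,0],[0,0,0]],[-1,[0,0.4,0],[0,0,0]],[-1,[0,0.4,0],[0,0,0]],[-1,[0,0.4,0],[0,0,0]],[-1,[0,0.4,0],[0,0,0]],[-1,[0,0.4,0],[0,0,0]],[-1,[0,0.4,0],[0,0,0]]]'
python3 -m crank '[[-1,[0,0,0],[0,0,-0.19]],[-1,[0,0,0],[0,0,-0.19]],[-1,[0,0,0],[0,0,-0.19]],[-1,[0,0,0],[0,0,-0.19]],[-1,[0,0,0],[0,0,-0.19]],[-1,[0,0,0],[0,0,-0.19]],[-1,[0,0,0],[0,0,-0.19]],[-1,[0,0,0],[0,0,-0.19]]]'
python3 -m crank '[[-1,[0,0,0],[0,0,-0.19]],[-1,[0,0,0],[0,0,-0.19]],[-1,[0,0,0],[0,0,-0.19]],[-1,[0,0,0],[0,0,-0.19]],[-1,[0,0,0],[0,0,-0.19]],[-1,[0,0,0],[0,0,-0.19]],[-1,[0,0,0],[0,0,-0.19]],[-1,[0,0,0],[0,0,-0.19]]]'
python3 - <<'E'
from kin import *
PK=np.array([.512,.272,np.radians(-43.9)])
need(PK,[0,0,.2],0,np.pi); print(r.sense()["joints"].round(0))
E
```

```text
time_s: 49.4
tcp_pos: [0.4903, 0.0381, 0.3224]
ee_rot: [[-0.997, 0.083, 0.005], [0.083, 0.997, 0.001], [-0.005, 0.001, -1.0]]
wrist_force: [0.3, 0.2, -1.0]
gripper_width: 0.988
time_s: 50.2
tcp_pos: [0.4904, 0.0365, 0.3221]
ee_rot: [[-0.439, -0.899, 0.004], [-0.899, 0.439, 0.001], [-0.002, -0.003, -1.0]]
wrist_force: [-0.2, 0.9, -0.7]
gripper_width: 1.0
time_s: 51.0
tcp_pos: [0.4905, 0.0365, 0.3221]
ee_rot: [[0.674, -0.739, 0.004], [-0.739, -0.674, 0.001], [0.002, -0.003, -1.0]]
wrist_force: [0.7, -0.3, -0.4]
gripper_width: 1.0
turn [-0.004 -0.003 -0.082] shift after turn [-1.478 -1.847  1.221] | shift now [-1.597 -1.743  1.224]
  tcp local [ 0.1478 -0.1847  0.3221] world [0.4905 0.0365 0.3221] F [ 0.7 -0.3 -0.4] g 1.0 t 51.0
[ 23.   5.  -8.   0. -77.  19.]
```

```bash
python3 -m crank '[[-1,[0,0,0],[0,0,-0.082]],[-1,[-0.25,-0.31,0],[0,0,0]],[-1,[-0.25,-0.31,0],[0,0,0]],[-1,[-0.25,-0.31,0],[0,0,0]],[-1,[-0.25,-0.31,0],[0,0,0]],[-1,[-0.25,-0.31,0],[0,0,0]],[-1,[-0.23,-0.3,0],[0,0,0]],[-1,[0,0,0.3],[0,0,0]]]'
python3 -m crank '[[-1,[0,0,0.4],[0,0,0]],[-1,[0,0,0],[0,0,0]],[-1,[0,0,0],[0,0,0]]]'
python3 - <<'E'
from kin import *
PK=np.array([.512,.272,np.radians(-43.9)])
need(PK,[0,0,.2],0,np.pi)
c=r.capture("wrist");cv2.imwrite("pics/w40.png",c["img"])
A,o=fr(PK);print(proj(c,[o+A@[x,y,.03] for x,y in ((-.05,-.023),(-.05,.023),(.05,.023),(.05,-.023))]).round(0).tolist(), proj(c,[o+A@[x,0,.015] for x in(-.062,.062)]).round(0).tolist())
E
```

```text
time_s: 51.8
tcp_pos: [0.516, 0.2776, 0.295]
ee_rot: [[0.719, -0.695, 0.012], [-0.695, -0.719, 0.005], [0.005, -0.012, -1.0]]
wrist_force: [-0.4, -0.3, -0.8]
gripper_width: 1.003
time_s: 52.1
tcp_pos: [0.5142, 0.2721, 0.253]
ee_rot: [[0.716, -0.698, 0.005], [-0.698, -0.716, -0.001], [0.004, -0.003, -1.0]]
wrist_force: [0.3, -0.3, 1.0]
gripper_width: 0.998
turn [-0.004 -0.005 -0.008] shift after turn [-0.015  0.016  0.53 ] | shift now [-0.017  0.018  0.53 ]
  tcp local [0.0015 0.0016 0.253 ] world [0.5142 0.2721 0.253 ] F [ 0.3 -0.3  1. ] g 0.998 t 52.1
[[341.0, 210.0], [303.0, 210.0], [302.0, 127.0], [342.0, 127.0]] [[322.0, 215.0], [322.0, 115.0]]
```

```bash
python3 -m crank '[[-0.4,[-0.015,0.016,0.4],[-0.004,-0.005,-0.008]],[-0.4,[0,0,0.4],[0,0,0]],[-0.4,[0,0,0.4],[0,0,0]],[-0.4,[0,0,0.4],[0,0,0]],[-0.4,[0,0,0.4],[0,0,0]],[-0.4,[0,0,0.3],[0,0,0]],[-0.4,[0,0,0.1],[0,0,0]],[-0.4,[0,0,0],[0,0,0]]]'
python3 - <<'E'
from kin import *
PK=np.array([.512,.272,np.radians(-43.9)])
need(PK,[0,0,.012],0,np.pi)
E
```

```text
time_s: 52.95
tcp_pos: [0.5127, 0.2728, 0.0134]
ee_rot: [[0.72, -0.694, 0.001], [-0.694, -0.72, 0.002], [-0.001, -0.002, -1.0]]
wrist_force: [-0.4, 0.5, 1.4]
gripper_width: 0.701
turn [-0.002  0.001 -0.   ] shift after turn [0.001 0.01  0.014] | shift now [0.001 0.01  0.014]
  tcp local [-0.0001  0.001   0.0134] world [0.5127 0.2728 0.0134] F [-0.4  0.5  1.4] g 0.701 t 52.95
```

```bash
python3 -m crank '[[1,[0,0,0],[0,0,0]],[1,[0,0,0],[0,0,0]],[1,[0,0,0],[0,0,0]],[1,[0,0,0],[0,0,0]],[1,[0,0,0],[0,0,0]]]'
python3 -m crank '[[1,[0,0,-0.2],[0,0,0]],[1,[0,0,-0.4],[0,0,0]],[1,[0,0,-0.4],[0,0,0]],[1,[0,0,-0.4],[0,0,0]],[1,[0,0,-0.4],[0,0,0]],[1,[0,0,-0.4],[0,0,0]],[1,[0,0,-0.2],[0,0,0]],[1,[0,0,0],[0,0,0]]]'
python3 - <<'E'
from kin import *
need(PB,[0,.092,.25],0,np.pi)
E
```

```text
time_s: 53.45
tcp_pos: [0.5127, 0.2732, 0.015]
ee_rot: [[0.721, -0.693, 0.003], [-0.693, -0.721, 0.004], [-0.0, -0.005, -1.0]]
wrist_force: [-1.5, -0.1, 6.0]
gripper_width: 0.526
time_s: 54.25
tcp_pos: [0.5128, 0.2727, 0.2569]
ee_rot: [[0.72, -0.694, 0.006], [-0.694, -0.72, 0.007], [-0.0, -0.009, -1.0]]
wrist_force: [-0.6, 0.8, -1.8]
gripper_width: 0.523
turn [-0.011 -0.004 -0.872] shift after turn [0.558 4.294 0.069] | shift now [3.15  2.972 0.041]
  tcp local [-0.0558  0.5214  0.2569] world [0.5128 0.2727 0.2569] F [-0.6  0.8 -1.8] g 0.523 t 54.25
```

```bash
python3 -m crank '[[1,[0,0,0],[0,0,-0.175]],[1,[0,0,0],[0,0,-0.175]],[1,[0,0,0],[0,0,-0.175]],[1,[0,0,0],[0,0,-0.175]],[1,[0,0,0],[0,0,-0.172]],[1,[0.05,0.2,0],[0,0,0]],[1,[0.05,0.35,0],[0,0,0]],[1,[0.05,0.35,0],[0,0,0]]]'
python3 -m crank '[[1,[0.05,0.4,0],[0,0,0]],[1,[0.05,0.4,0],[0,0,0]],[1,[0.05,0.4,0],[0,0,0]],[1,[0.05,0.4,0],[0,0,0]],[1,[0.05,0.4,0],[0,0,0]],[1,[0.05,0.4,0],[0,0,0]],[1,[0.05,0.4,0],[0,0,0]],[1,[0,0.3,0],[0,0,0]]]'
python3 -m crank '[[1,[0,0.2,0],[0,0,0]],[1,[0,0,0],[0,0,0]],[1,[0,0,0],[0,0,0]]]'
python3 - <<'E'
from kin import *
need(PB,[0,.092,.103],0,np.pi)
c=r.capture("wrist");cv2.imwrite("pics/w41.png",c["img"])
E
```

```text
time_s: 55.05
tcp_pos: [0.5179, 0.1799, 0.2502]
ee_rot: [[0.997, -0.081, -0.004], [-0.081, -0.997, -0.0], [-0.004, 0.0, -1.0]]
wrist_force: [0.3, -1.1, -1.6]
gripper_width: 0.522
time_s: 55.85
tcp_pos: [0.5275, -0.1327, 0.2499]
ee_rot: [[0.997, -0.083, -0.004], [-0.083, -0.997, 0.002], [-0.004, -0.002, -1.0]]
wrist_force: [0.4, 0.4, -1.8]
gripper_width: 0.525
time_s: 56.15
tcp_pos: [0.5262, -0.1507, 0.2506]
ee_rot: [[0.997, -0.083, -0.003], [-0.083, -0.997, 0.002], [-0.003, -0.002, -1.0]]
wrist_force: [0.0, 0.4, -1.3]
gripper_width: 0.527
turn [-0.003  0.004 -0.002] shift after turn [0.08  0.085 1.476] | shift now [0.085 0.088 1.475]
  tcp local [-0.008   0.1005  0.2506] world [ 0.5262 -0.1507  0.2506] F [ 0.   0.4 -1.3] g 0.527 t 56.15
```

```bash
python3 -m crank '[[1,[0.08,0.085,0.1],[0,0,0]],[1,[0,0,0.3],[0,0,0]],[1,[0,0,0.3],[0,0,0]],[1,[0,0,0.3],[0,0,0]],[1,[0,0,0.2],[0,0,0]],[1,[0,0,0.1],[0,0,0]],[1,[0,0,0],[0,0,0]],[1,[0,0,0],[0,0,0]]]'
python3 - <<'E'
from kin import *
need(PB,[0,.092,.103],0,np.pi)
c=r.capture("wrist");cv2.imwrite("pics/w42.png",c["img"])
E
```

```text
time_s: 57.0
tcp_pos: [0.5354, -0.1596, 0.1229]
ee_rot: [[0.997, -0.081, 0.001], [-0.081, -0.997, 0.001], [0.001, -0.001, -1.0]]
wrist_force: [0.3, -0.4, -0.8]
gripper_width: 0.525
turn [-0.002 -0.002  0.001] shift after turn [-0.019  0.004  0.199] | shift now [-0.019  0.004  0.199]
  tcp local [0.0019 0.0924 0.1229] world [ 0.5354 -0.1596  0.1229] F [ 0.3 -0.4 -0.8] g 0.525 t 57.0
```

```bash
python3 -m crank '[[1,[-0.02,0,0.1],[0,0,0]],[1,[0,0,0.05],[0,0,0]],[1,[0,0,0],[0,0,0]],[1,[0,0,0],[0,0,0]]]'
python3 -m crank '[[1,[0,0,0.04],[0,0,0]],[1,[0,0,0],[0,0,0]],[1,[0,0,0],[0,0,0]]]'
```

```text
time_s: 57.45
tcp_pos: [0.5324, -0.1595, 0.1073]
ee_rot: [[0.997, -0.082, -0.0], [-0.082, -0.997, 0.001], [-0.0, -0.001, -1.0]]
wrist_force: [0.6, 0.4, -1.5]
gripper_width: 0.526
time_s: 57.75
tcp_pos: [0.5324, -0.1595, 0.1032]
ee_rot: [[0.997, -0.082, -0.0], [-0.082, -0.997, 0.002], [-0.0, -0.002, -1.0]]
wrist_force: [-0.9, -0.3, -1.9]
gripper_width: 0.525
```

```bash
python3 -m crank '[[1,[0,0,0.02],[0,0,0]],[1,[0,0,0],[0,0,0]],[1,[0,0,0],[0,0,0]]]'
python3 -m crank '[[-0.18,[0,0,0],[0,0,0]],[-0.18,[0,0,0],[0,0,0]],[-0.18,[0,0,0],[0,0,0]],[-0.18,[0,0,-0.1],[0,0,0]],[-0.18,[0,0,-0.3],[0,0,0]],[-0.18,[0,0,-0.4],[0,0,0]],[-0.18,[0,0,-0.4],[0,0,0]],[-0.18,[0,0,-0.4],[0,0,0]]]'
python3 -m crank '[[0,[0,0,-0.4],[0,0,0]],[0,[0,0,-0.4],[0,0,0]],[0,[0,0,0],[0,0,0]],[0,[0,0,0],[0,0,0]]]'
python3 - <<'E'
from kin import *
need(PB,[0,.092,.3],0,np.pi); print(r.sense()["joints"].round(0))
c=r.capture("wrist");cv2.imwrite("pics/w43.png",c["img"])
c=r.capture("side");crop(c,(150,200,330,350),4,"pics/s43.png")
E
```

```text
time_s: 58.05
tcp_pos: [0.5325, -0.1595, 0.103]
ee_rot: [[0.997, -0.081, 0.001], [-0.081, -0.997, 0.001], [0.001, -0.001, -1.0]]
wrist_force: [-3.3, 1.4, 8.4]
gripper_width: 0.524
time_s: 58.85
tcp_pos: [0.5322, -0.1598, 0.2637]
ee_rot: [[0.997, -0.082, 0.001], [-0.082, -0.997, 0.001], [0.001, -0.001, -1.0]]
wrist_force: [1.2, 0.5, 0.2]
gripper_width: 0.586
time_s: 59.25
tcp_pos: [0.5325, -0.1598, 0.3428]
ee_rot: [[0.997, -0.082, 0.003], [-0.082, -0.997, 0.002], [0.003, -0.002, -1.0]]
wrist_force: [-0.4, 0.8, 0.2]
gripper_width: 0.505
turn [-0.003 -0.004 -0.001] shift after turn [ 0.009 -0.001  0.428] | shift now [0.008 0.    0.428]
  tcp local [-0.0009  0.0919  0.3428] world [ 0.5325 -0.1598  0.3428] F [-0.4  0.8  0.2] g 0.505 t 59.25
[ -0.  12.   3.  -0. -81.  85.]
```

Run:
```python
from kin import *
c=r.capture("wrist");A,o=fr(PB)
crop(c,(270,90,560,240),2.7,"pics/w44.png")
for u,v in ((437,132),(432,205),(489,132),(483,205)): print((A.T@(at(c,u,v,.140)-o)).round(4))
for u,v in ((322,128),(322,208)): print("pack",(A.T@(at(c,u,v,.118)-o)).round(4))
for u,v in ((276,107),(545,107),(281,233),(522,233)): print("rim",(A.T@(at(c,u,v,.147)-o)).round(4))
```

```text
[ 0.041  -0.0336  0.14  ]
[-0.0417 -0.036   0.14  ]
[ 0.0409 -0.0895  0.14  ]
[-0.0418 -0.0946  0.14  ]
pack [0.0434 0.0902 0.118 ]
pack [-0.0526  0.0902  0.118 ]
rim [0.0673 0.1379 0.147 ]
rim [ 0.067  -0.1402  0.147 ]
rim [-0.0733  0.1377  0.147 ]
rim [-0.0735 -0.1407  0.147 ]
```

Run:
```python
from kin import *
x=r.sense()["joints"]
for L in ([0,.09,.343],[.21,.09,.343],[.21,.09,.237],[.08,.09,.237],[-.03,.09,.237],[-.055,.09,.157]):
    p,R=tgt(PB,L,0,np.pi/2);b=ik(p,R,0,x0=x)
    for q in b: print(L,q.round(0).tolist(),joints_pts(q)); x=q
need(PB,[.0,.09,.36],0,np.pi/2)
need(PB,[.21,.09,.36],0,np.pi/2)
```

```text
[0, 0.09, 0.343] [-0.0, 12.0, 3.0, -0.0, -81.0, -4.0] [[0.12, -0.0, 0.71], [0.53, -0.0, 0.65], [0.53, -0.16, 0.65]]
[0.21, 0.09, 0.343] [-1.0, 35.0, 39.0, 0.0, -94.0, -3.0] [[0.33, -0.01, 0.62], [0.75, -0.02, 0.65], [0.74, -0.18, 0.65]]
[0.21, 0.09, 0.237] [-1.0, 36.0, 26.0, -0.0, -80.0, -3.0] [[0.33, -0.01, 0.62], [0.75, -0.02, 0.54], [0.74, -0.18, 0.54]]
[0.08, 0.09, 0.237] [-1.0, 23.0, 3.0, -0.0, -71.0, -4.0] [[0.22, -0.0, 0.68], [0.62, -0.01, 0.54], [0.61, -0.17, 0.54]]
[-0.03, 0.09, 0.237] [0.0, 12.0, -12.0, -0.0, -66.0, -5.0] [[0.12, 0.0, 0.71], [0.5, 0.0, 0.54], [0.5, -0.16, 0.54]]
[-0.055, 0.09, 0.157] [0.0, 14.0, -22.0, -0.0, -54.0, -5.0] [[0.13, 0.0, 0.71], [0.48, 0.0, 0.46], [0.48, -0.16, 0.46]]
turn [1.000e-03 5.000e-03 1.999e+00] shift after turn [ 0.019 -0.017 -0.201] | shift now [ 0.017  0.019 -0.201]
  tcp local [-0.0017  0.0919  0.3399] world [ 0.5318 -0.1598  0.3399] F [ 0.3  0.1 -0.9] g 0.501 t 59.4
turn [1.000e-03 5.000e-03 1.999e+00] shift after turn [ 0.019 -2.117 -0.201] | shift now [ 2.117  0.018 -0.207]
  tcp local [-0.0017  0.0919  0.3399] world [ 0.5318 -0.1598  0.3399] F [ 0.3  0.1 -0.9] g 0.501 t 59.4
```

```bash
python3 -m crank '[[1,[0,0,-0.2],[0,0,0.18]],[1,[0,0,0],[0,0,0.18]],[1,[0,0,0],[0,0,0.18]],[1,[0,0,0],[0,0,0.18]],[1,[0,0,0],[0,0,0.18]],[1,[0,0,0],[0,0,0.18]],[1,[0,0,0],[0,0,0.18]],[1,[0,0,0],[0,0,0.18]]]'
python3 -m crank '[[1,[0,0,0],[0,0,0.18]],[1,[0,0,0],[0,0,0.18]],[1,[0,0,0],[0,0,0.18]],[1,[0,0,0],[0,0,0.02]],[1,[0,-0.35,0],[0,0,0]],[1,[0,-0.35,0],[0,0,0]],[1,[0,-0.35,0],[0,0,0]],[1,[0,-0.35,0],[0,0,0]]]'
python3 -m crank '[[1,[0,-0.35,0],[0,0,0]],[1,[0,-0.36,0],[0,0,0]],[1,[0,0,0],[0,0,0]],[1,[0,0,0],[0,0,0]]]'
python3 - <<'E'
from kin import *
need(PB,[.21,.09,.237],0,np.pi/2)
c=r.capture("side");crop(c,(150,150,350,350),3,"pics/s50.png")
c=r.capture("top");crop(c,(330,60,550,240),3.5,"pics/t50.png")
E
```

```text
time_s: 60.2
tcp_pos: [0.5321, -0.1599, 0.3598]
ee_rot: [[0.345, -0.939, -0.003], [-0.939, -0.345, 0.002], [-0.003, 0.002, -1.0]]
wrist_force: [-0.6, -0.2, -0.8]
gripper_width: 0.009
time_s: 61.0
tcp_pos: [0.673, -0.1714, 0.3603]
ee_rot: [[-0.079, -0.997, -0.002], [-0.997, 0.079, 0.002], [-0.002, 0.002, -1.0]]
wrist_force: [0.6, -1.0, 0.1]
gripper_width: 0.008
time_s: 61.4
tcp_pos: [0.7433, -0.1771, 0.3574]
ee_rot: [[-0.08, -0.997, -0.006], [-0.997, 0.08, 0.002], [-0.001, 0.006, -1.0]]
wrist_force: [-0.4, -0.5, -0.3]
gripper_width: 0.003
turn [0.007 0.002 0.002] shift after turn [0.019 0.005 1.204] | shift now [ 0.02  -0.002  1.204]
  tcp local [0.2105 0.0919 0.3574] world [ 0.7433 -0.1771  0.3574] F [-0.4 -0.5 -0.3] g 0.003 t 61.4
```

```bash
python3 -m crank '[[1,[0.02,0,0.2],[0,0,0]],[1,[0,0,0.3],[0,0,0]],[1,[0,0,0.3],[0,0,0]],[1,[0,0,0.3],[0,0,0]],[1,[0,0,0.08],[0,0,0]],[1,[0,0,0],[0,0,0]],[1,[0,0,0],[0,0,0]]]'
python3 - <<'E'
from kin import *
need(PB,[.08,.09,.237],0,np.pi/2)
c=r.capture("side");crop(c,(150,150,350,350),3,"pics/s51.png")
c=r.capture("wrist");cv2.imwrite("pics/w51.png",c["img"])
c=r.capture("top");o=fr(PB)
for ph in (2.0,2.05,2.1,2.15,2.2): print(ph,proj(c,fr(PB)[1]+fr(PB)[0]@[.072-.146*np.cos(ph),-.142,.147+.146*np.sin(ph)]))
E
```

```text
time_s: 62.2
tcp_pos: [0.7431, -0.1793, 0.2464]
ee_rot: [[-0.081, -0.997, 0.004], [-0.997, 0.081, 0.0], [-0.001, -0.004, -1.0]]
wrist_force: [0.1, -0.4, 0.5]
gripper_width: 0.009
turn [-0.005  0.001  0.   ] shift after turn [-0.004  1.305  0.094] | shift now [-0.004  1.305  0.089]
  tcp local [0.2105 0.0896 0.2464] world [ 0.7431 -0.1793  0.2464] F [ 0.1 -0.4  0.5] g 0.009 t 62.2
2.0 [[527.02582259 127.73442463]]
2.05 [[526.37191482 125.18262721]]
2.1 [[525.64286262 122.76133193]]
2.15 [[524.84221586 120.47731899]]
2.2 [[523.9737639  118.33657606]]
```

```bash
python3 -m crank '[[1,[0,0.15,0.05],[0,0,0]],[1,[0,0.15,0],[0,0,0]],[1,[0,0.12,0],[0,0,0]],[1,[0,0.12,0],[0,0,0]],[1,[0,0.12,0],[0,0,0]],[1,[0,0.12,0],[0,0,0]],[1,[0,0.12,0],[0,0,0]],[1,[0,0.12,0],[0,0,0]]]'
python3 - <<'E'
from kin import *
need(PB,[.08,.09,.237],0,np.pi/2)
c=r.capture("side");crop(c,(150,150,350,350),3,"pics/s52.png")
E
```

```text
time_s: 63.15
tcp_pos: [0.6453, -0.1712, 0.2444]
ee_rot: [[-0.08, -0.997, 0.016], [-0.997, 0.08, -0.002], [0.0, -0.016, -1.0]]
wrist_force: [4.3, -1.0, 5.1]
gripper_width: 0.004
turn [-0.021 -0.     0.001] shift after turn [-0.003  0.324  0.074] | shift now [-0.003  0.325  0.069]
  tcp local [0.1124 0.0897 0.2444] world [ 0.6453 -0.1712  0.2444] F [ 4.3 -1.   5.1] g 0.004 t 63.15
```

```bash
python3 -m crank '[[1,[0,0.12,0],[0,0,0]],[1,[0,0.12,0],[0,0,0]],[1,[0,0.12,0],[0,0,0]],[1,[0,0.12,0],[0,0,0]],[1,[0,0.12,0],[0,0,0]],[1,[0,0.12,0],[0,0,0]],[1,[0,0.12,0],[0,0,0]],[1,[0,0.12,0],[0,0,0]]]'
python3 - <<'E'
from kin import *
need(PB,[-.03,.09,.237],0,np.pi/2)
c=r.capture("side");crop(c,(150,150,350,350),3,"pics/s53.png")
E
```

```text
time_s: 64.0
tcp_pos: [0.5448, -0.1628, 0.2387]
ee_rot: [[-0.082, -0.997, 0.001], [-0.997, 0.082, 0.001], [-0.001, -0.001, -1.0]]
wrist_force: [2.7, 0.2, -0.3]
gripper_width: 0.003
turn [-0.001  0.002 -0.   ] shift after turn [-0.     0.415  0.017] | shift now [-0.     0.415  0.017]
  tcp local [0.0115 0.09   0.2387] world [ 0.5448 -0.1628  0.2387] F [ 2.7  0.2 -0.3] g 0.003 t 64.0
```

```bash
python3 -m crank '[[1,[0,0.1,0.01],[0,0,0]],[1,[0,0.1,0.02],[0,0,0]],[1,[0,0.08,0.02],[0,0,0]],[1,[0,0.05,0.08],[0,0,0]],[1,[0,0.05,0.08],[0,0,0]],[1,[0,0.05,0.12],[0,0,0]],[1,[0,0.05,0.12],[0,0,0]],[1,[0,0.04,0.12],[0,0,0]]]'
python3 - <<'E'
from kin import *
need(PB,[-.043,.09,.157],0,np.pi/2)
c=r.capture("side");crop(c,(150,150,350,350),3,"pics/s54.png")
E
```

```text
time_s: 64.85
tcp_pos: [0.4921, -0.1584, 0.1799]
ee_rot: [[-0.082, -0.997, -0.002], [-0.997, 0.082, 0.002], [-0.002, 0.002, -1.0]]
wrist_force: [-0.1, 0.1, 1.4]
gripper_width: 0.004
turn [ 0.003  0.002 -0.001] shift after turn [0.    0.016 0.229] | shift now [0.001 0.016 0.229]
  tcp local [-0.0414  0.09    0.1799] world [ 0.4921 -0.1584  0.1799] F [-0.1  0.1  1.4] g 0.004 t 64.85
```

Lid nearly shut; press down gently to the rim.

```bash
python3 -m crank '[[1,[0,0.01,0.1],[0,0,0]],[1,[0,0,0.08],[0,0,0]],[1,[0,0,0.03],[0,0,0]],[1,[0,0,0],[0,0,0]],[1,[0,0,0],[0,0,0]]]'
python3 -m crank '[[1,[0,0,0.04],[0,0,0]],[1,[0,0,0],[0,0,0]],[1,[0,0,0],[0,0,0]]]'
```

```text
time_s: 65.4
tcp_pos: [0.4928, -0.1583, 0.1603]
ee_rot: [[-0.082, -0.997, 0.0], [-0.997, 0.082, 0.002], [-0.002, -0.0, -1.0]]
wrist_force: [-0.3, -0.8, -0.3]
gripper_width: 0.001
time_s: 65.7
tcp_pos: [0.4934, -0.1584, 0.1574]
ee_rot: [[-0.081, -0.997, 0.003], [-0.997, 0.081, 0.001], [-0.001, -0.003, -1.0]]
wrist_force: [-1.1, 0.3, 6.2]
gripper_width: 0.001
```

```bash
python3 -m crank '[[1,[0,0,0.03],[0,0,0]],[1,[0,0,0],[0,0,0]],[1,[0,0,0],[0,0,0]]]'
python3 -m crank '[[1,[0,0,0.03],[0,0,0]],[1,[0,0,0],[0,0,0]],[1,[0,0,0],[0,0,0]]]'
```

```text
time_s: 66.0
tcp_pos: [0.4934, -0.1584, 0.1572]
ee_rot: [[-0.08, -0.997, 0.004], [-0.997, 0.08, 0.0], [-0.0, -0.003, -1.0]]
wrist_force: [-6.6, 3.7, 20.2]
gripper_width: 0.001
time_s: 66.3
tcp_pos: [0.4934, -0.1585, 0.1571]
ee_rot: [[-0.079, -0.997, 0.004], [-0.997, 0.079, -0.001], [0.0, -0.005, -1.0]]
wrist_force: [-11.6, 7.0, 33.3]
gripper_width: 0.007
```

```bash
python3 -m crank '[[1,[0,0,-0.1],[0,0,0]],[1,[0,0,-0.35],[0,0,0]],[1,[0,0,-0.35],[0,0,0]],[1,[0,0,0],[0,0,0]],[1,[0,0,0],[0,0,0]]]'
python3 - <<'E'
from kin import *
need(PB,[-.099,.0,.22],0,np.pi/2)
c=r.capture("side");crop(c,(150,150,350,350),3,"pics/s55.png")
c=r.capture("top");crop(c,(365,95,535,235),4.5,"pics/t55.png")
E
```

```text
time_s: 66.8
tcp_pos: [0.4925, -0.1582, 0.2305]
ee_rot: [[-0.082, -0.997, 0.001], [-0.997, 0.082, 0.002], [-0.002, -0.001, -1.0]]
wrist_force: [-0.8, 0.1, -0.7]
gripper_width: 0.005
turn [-0.002  0.003 -0.001] shift after turn [0.903 0.58  0.105] | shift now [0.903 0.579 0.102]
  tcp local [-0.041   0.0903  0.2305] world [ 0.4925 -0.1582  0.2305] F [-0.8  0.1 -0.7] g 0.005 t 66.8
```

Run:
```python
from kin import *
c=r.capture("side");A,o=fr(PB)
crop(c,(195,220,245,280),10,"pics/s56.png")
for u,v in ((202,292),(202,272),(220,325)): print((A.T@(at(c,150+u/3,150+v/3,.156)-o)).round(3))
print(proj(c,[o+A@[x,y,z] for x,y,z in ((-.079,-.021,.153),(-.079,.021,.153),(-.109,-.021,.153),(-.109,.021,.153))])-[195,220])
```

```text
[-0.095 -0.001  0.156]
[-0.114  0.008  0.156]
[-0.057 -0.002  0.156]
[[18.60115004 36.33377429]
 [32.5330235  28.10258728]
 [13.67764639 27.98659225]
 [27.49584765 19.94832011]]
```

```bash
python3 -m crank '[[1,[0.3,0.2,0],[0,0,0]],[1,[0.3,0.2,0],[0,0,0]],[1,[0.3,0.2,0],[0,0,0]],[1,[0,0,0],[0,0,0]],[1,[0,0,0.3],[0,0,0]],[1,[0,0,0.2],[0,0,0]],[1,[0,0,0],[0,0,0]]]'
python3 - <<'E'
from kin import *
need(PB,[-.100,.0,.12],0,np.pi/2)
E
```

```text
time_s: 67.65
tcp_pos: [0.4229, -0.2422, 0.1765]
ee_rot: [[-0.082, -0.997, -0.008], [-0.997, 0.082, 0.004], [-0.004, 0.008, -1.0]]
wrist_force: [0.7, 0.4, 0.4]
gripper_width: 0.005
turn [ 0.011  0.005 -0.001] shift after turn [ 0.009 -0.035  0.565] | shift now [ 0.011 -0.04   0.565]
  tcp local [-0.1035  0.0009  0.1765] world [ 0.4229 -0.2422  0.1765] F [0.7 0.4 0.4] g 0.005 t 67.65
```

```bash
python3 -m crank '[[1,[0.01,-0.03,0.1],[0.01,0,0]],[1,[0,0,0.1],[0,0,0]],[1,[0,0,0.1],[0,0,0]],[1,[0,0,0.1],[0,0,0]],[1,[0,0,0.1],[0,0,0]],[1,[0,0,0.1],[0,0,0]],[1,[0,0,0],[0,0,0]]]'
python3 - <<'E'
from kin import *
need(PB,[-.096,.0,.115],0,np.pi/2)
c=r.capture("side");crop(c,(150,170,310,310),4.5,"pics/s57.png")
E
```

```text
time_s: 68.35
tcp_pos: [0.4275, -0.2439, 0.1184]
ee_rot: [[-0.082, -0.997, 0.005], [-0.997, 0.082, 0.002], [-0.002, -0.005, -1.0]]
wrist_force: [-0.2, 0.1, 0.2]
gripper_width: 0.007
turn [-0.006  0.003 -0.001] shift after turn [-0.005 -0.028  0.034] | shift now [-0.005 -0.028  0.034]
  tcp local [-0.0988 -0.0005  0.1184] world [ 0.4275 -0.2439  0.1184] F [-0.2  0.1  0.2] g 0.007 t 68.35
```

```bash
python3 -m crank '[[1,[0,-0.03,0.02],[0,0,0]],[1,[0,-0.02,0],[0,0,0]],[1,[0,0,0],[0,0,0]],[1,[0,0,0],[0,0,0]]]'
python3 -m crank '[[1,[0,-0.03,0],[0,0,0]],[1,[0,0,0],[0,0,0]],[1,[0,0,0],[0,0,0]]]'
python3 - <<'E'
from kin import *
need(PB,[-.096,.0,.115],0,np.pi/2)
E
```

```text
time_s: 68.8
tcp_pos: [0.4329, -0.2446, 0.118]
ee_rot: [[-0.082, -0.997, 0.007], [-0.997, 0.082, 0.001], [-0.002, -0.006, -1.0]]
wrist_force: [-3.1, 0.1, -0.4]
gripper_width: 0.004
time_s: 69.1
tcp_pos: [0.4329, -0.2446, 0.1179]
ee_rot: [[-0.083, -0.997, 0.0], [-0.997, 0.083, 0.003], [-0.003, -0.0, -1.0]]
wrist_force: [-9.8, 0.7, 4.6]
gripper_width: 0.01
turn [-0.     0.003 -0.002] shift after turn [-0.007  0.026  0.029] | shift now [-0.007  0.026  0.029]
  tcp local [-0.0934 -0.0007  0.1179] world [ 0.4329 -0.2446  0.1179] F [-9.8  0.7  4.6] g 0.01 t 69.1
```

```bash
python3 -m crank '[[1,[0,0.1,0],[0,0,0]],[1,[0,0.3,0],[0,0,0]],[1,[0,0.4,0],[0,0,0]],[1,[0,0,-0.4],[0,0,0]],[1,[0,0,-0.4],[0,0,0]],[1,[0,0,-0.4],[0,0,0]],[1,[0.3,0,-0.3],[0,0,0]],[1,[0.4,0,-0.3],[0,0,0]]]'
python3 -m crank '[[1,[0.4,0,0],[0,0,0]],[1,[0.4,0,0],[0,0,0]],[1,[0,0,0],[0,0,0]],[1,[0,0,0],[0,0,0]]]'
python3 - <<'E'
from kin import *
s=r.sense();print(s["tcp_pos"].round(3))
c=r.capture("side");crop(c,(170,215,330,355),5,"pics/s60.png")
c=r.capture("top");cv2.imwrite("pics/t60.png",c["img"]);crop(c,(365,120,535,240),4.5,"pics/t61.png")
c=r.capture("wrist");cv2.imwrite("pics/w60.png",c["img"])
E
```

```text
time_s: 69.9
tcp_pos: [0.3508, -0.3085, 0.3006]
ee_rot: [[-0.078, -0.997, 0.014], [-0.997, 0.078, -0.001], [0.0, -0.015, -1.0]]
wrist_force: [1.5, 0.3, -0.3]
gripper_width: 0.002
time_s: 70.3
tcp_pos: [0.3433, -0.3888, 0.2972]
ee_rot: [[-0.084, -0.996, 0.009], [-0.997, 0.084, 0.001], [-0.001, -0.009, -1.0]]
wrist_force: [0.2, 0.5, -0.6]
gripper_width: 0.005
[ 0.343 -0.389  0.297]
```

```bash
python3 -m crank '[[1,[0,0,0],[0,0,0.18]],[1,[0,0,0],[0,0,0.18]],[1,[0,0,0],[0,0,0.18]],[1,[0,0,0],[0,0,0.18]],[1,[0,0,0],[0,0,0.18]],[1,[0,0,0],[0,0,0.18]],[1,[0,0,0],[0,0,0.18]],[1,[0,0,0],[0,0,0.18]]]'
python3 -m crank '[[1,[0,0,0],[0,0,0.18]],[1,[0,0,0],[0,0,0.18]],[1,[0,0,0],[0,0,0.18]],[1,[0,0.3,0],[0,0,0]],[1,[0,0.4,0],[0,0,0]],[1,[-0.3,0.4,0],[0,0,0]],[1,[0,0.2,0],[0,0,0]],[1,[0,0,0],[0,0,0]]]'
python3 - <<'E'
from kin import *
need(PB,[-.12,0,.3])
c=r.capture("wrist");cv2.imwrite("pics/w61.png",c["img"])
E
```

```text
time_s: 71.25
tcp_pos: [0.3437, -0.387, 0.2979]
ee_rot: [[-0.938, -0.347, 0.009], [-0.347, 0.938, 0.0], [-0.009, -0.003, -1.0]]
wrist_force: [-0.5, -0.3, 0.1]
gripper_width: 0.003
time_s: 72.05
tcp_pos: [0.3823, -0.2575, 0.2985]
ee_rot: [[-0.998, 0.06, 0.01], [0.06, 0.998, 0.001], [-0.01, 0.002, -1.0]]
wrist_force: [-0.2, 0.2, -0.1]
gripper_width: 0.002
turn [0.002 0.013 0.027] shift after turn [-0.228  0.177 -0.015] | shift now [-0.232  0.172 -0.012]
  tcp local [-0.1428 -0.0177  0.2985] world [ 0.3823 -0.2575  0.2985] F [-0.2  0.2 -0.1] g 0.002 t 72.05
```

```bash
python3 -m crank '[[1,[0.2,-0.4,0],[0,0,0]],[1,[0.2,-0.3,0],[0,0,0]],[1,[0,0,0],[0,0,0]],[1,[0,0,0],[0,0,0]]]'
python3 - <<'E'
from kin import *
c=r.capture("wrist");A,o=fr(PB)
im=cv2.resize(c["img"][190:300,240:480],None,fx=3.3,fy=3.3,interpolation=cv2.INTER_CUBIC)
for th,col in ((1.3,(0,0,255)),(1.5,(0,255,0))):
    q=[o+A@[-.079-l*np.cos(th),y,.153-l*np.sin(th)] for l,y in ((0,-.015),(0,.015),(.042,.015),(.042,-.015))]
    print(th,((proj(c,q)-[240,190])*3.3).round(0).tolist())
cv2.imwrite("pics/w62.png",im)
E
```

```text
time_s: 72.5
tcp_pos: [0.3365, -0.3283, 0.2974]
ee_rot: [[-0.998, 0.068, 0.008], [0.068, 0.998, 0.001], [-0.008, 0.001, -1.0]]
wrist_force: [0.3, 0.4, -0.5]
gripper_width: 0.005
1.3 [[507.0, 298.0], [602.0, 299.0], [571.0, 209.0], [485.0, 208.0]]
1.5 [[507.0, 298.0], [602.0, 299.0], [568.0, 228.0], [483.0, 227.0]]
```

```bash
python3 - <<'E'
from go import *
need(PB,[-.06,-.06,.32])
E
tail -30 go.py; cat h.py | head -40
```

```text
turn [0.002 0.01  0.018] shift after turn [-1.223  0.315 -0.226] | shift now [-1.229  0.298 -0.215]
  tcp local [-0.1823 -0.0915  0.2974] world [ 0.3369 -0.3278  0.2974] F [ 1.  -0.   0.3] g 0.004 t 72.55
def fr(P): 
    C,S=np.cos(P[2]),np.sin(P[2]);return np.array([[C,-S,0],[S,C,0],[0,0,1]]),np.array([P[0],P[1],0])
def need(P,L,lean=0,head=0,extra=None):
    """frame P, TCP at local L; tool x=-frame x (head rad added about z), leaning lean forward"""
    A,o=fr(P)
    base=np.c_[[-1,0,0],[0,1,0],[0,0,-1]]
    Rt=A@Ro.from_euler('z',head).as_matrix()@Ro.from_euler('y',-lean).as_matrix()@base
    s=r.sense();R0=np.array(s["ee_rot"]);p0=np.array(s["tcp_pos"])
    pt=o+A@np.array(L,float)
    w=Ro.from_matrix(R0.T@Rt).as_rotvec(degrees=True)/45
    print("turn",w.round(3),"shift after turn",((Rt.T@(pt-p0))/.1).round(3),"| shift now",((R0.T@(pt-p0))/.1).round(3))
    print("  tcp local",(A.T@(p0-o)).round(4),"world",p0.round(4),"F",np.round(s["wrist_force"],1),"g",round(s["gripper_width"],3),"t",round(s["time_s"],2))
def leanpts(PR,y,th=.70,x0=0,z0=.006):
    A,o=fr(PR)
    return [A@[a
[... 864 characters left out ...]
4),"tilt",np.arccos(min(1,Rw[2,2])).round(3),"F",np.round(s["wrist_force"],1),"g",round(s["gripper_width"],3),"t",round(s["time_s"],2),"tcp target",pt.round(3))
    return pt,Rt
import numpy as np, cv2
from station import r
def proj(c,X):
    X=np.atleast_2d(X); p=X@np.array(c["R"]).T+c["t"]
    return np.c_[c["fx"]*p[:,0]/p[:,2]+c["cx"],c["fy"]*p[:,1]/p[:,2]+c["cy"]]
def ray(c,u,v):
    R=np.array(c["R"]);o=-R.T@c["t"];d=R.T@np.array([(u-c["cx"])/c["fx"],(v-c["cy"])/c["fy"],1]);return o,d
def at(c,u,v,z):
    o,d=ray(c,u,v);return o+d*(z-o[2])/d[2]
def crop(c,box,s,name):
    x0,y0,x1,y1=box
    cv2.imwrite(name,cv2.resize(c["img"][y0:y1,x0:x1],None,fx=s,fy=s,interpolation=cv2.INTER_CUBIC))
```

```bash
python3 -m crank '[[1,[-0.4,0.1,-0.2],[0,0,0]],[1,[-0.4,0.1,0],[0,0,0]],[1,[-0.4,0.1,0],[0,0,0]],[1,[0,0,0],[0,0,0]],[1,[0,0,0],[0,0,0]]]' | tail -3
python3 - <<'E'
from go import *
from h import *
c=r.capture("wrist");A,o=fr(PB)
for th in (0.8,1.3,1.5):
    P=[[-.079-.042*np.cos(th),y,.153-.042*np.sin(th)] for y in(-.015,.015)]
    print(th,proj(c,[A@p+o for p in P]).round(0).tolist())
print(proj(c,[A@np.array(p)+o for p in ([-.079,-.015,.153],[-.079,.015,.153])]).round(0).tolist())
cv2.imwrite("pics/w63.png",c["img"])
E
```

```text
ee_rot: [[-0.998, 0.064, 0.006], [0.064, 0.998, 0.002], [-0.006, 0.002, -1.0]]
wrist_force: [-0.2, -0.3, 0.2]
gripper_width: 0.006
0.8 [[363.0, 130.0], [391.0, 130.0]]
1.3 [[361.0, 146.0], [388.0, 146.0]]
1.5 [[360.0, 153.0], [387.0, 153.0]]
[[365.0, 163.0], [395.0, 163.0]]
```

View pics/w63.png

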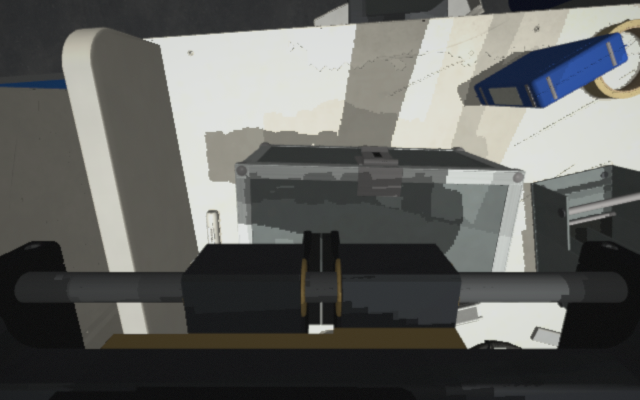

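Run:
```python
import cv2
i=cv2.imread("pics/w63.png");cv2.imwrite("pics/w63c.png",cv2.resize(i[130:210,320:440],None,fx=6,fy=6,interpolation=cv2.INTER_CUBIC))
```

```text
(no output)
```

View pics/w63c.png

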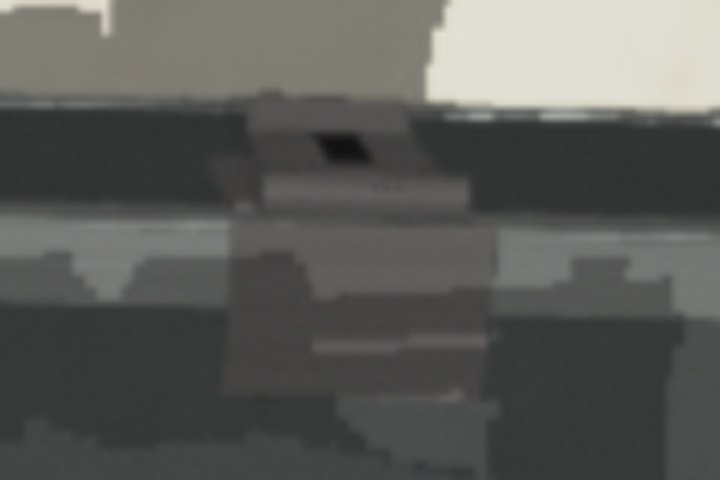

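Run:
```python
from go import *
from h import *
c=r.capture("wrist");A,o=fr(PB)
for n,p in dict(lidL=[-.074,.142,.157],lidR=[-.074,-.142,.157],botL=[-.072,.142,0],botR=[-.072,-.142,0],botM=[-.072,0,0],lidM=[-.074,0,.157],rimM=[-.072,0,.147]).items():
    print(n,proj(c,[A@np.array(p)+o]).round(1).tolist())
print([(t,proj(c,[A@np.array([-.079-.042*np.cos(t),0,.153-.042*np.sin(t)])+o]).round(1).tolist()) for t in(1.1,1.2,1.3,1.4,1.5)])
crop(c,(225,130,345,210),6,"pics/w64l.png"); crop(c,(430,130,550,210),6,"pics/w64r.png")
s=r.capture("side");
for t in (0.8,1.1,1.3,1.5): print(t,proj(s,[A@np.array([-.079-.042*np.cos(t),y,.153-.042*np.sin(t)])+o for y in(-.015,.015)]).round(1).tolist())
cv2.imwrite("pics/s64.png",s["img"])
t=r.capture("top")
for q in (0.8,1.1,1.3,1.5): print(q,proj(t,[A@np.array([-.079-.042*np.cos(q),y,.153-.042*np.sin(q)])+o for y in(-.015,.015)]).round(1).tolist())
cv2.imwrite("pics/t64.png",t["img"])
```

```text
lidL [[523.5, 171.3]]
lidR [[237.1, 166.8]]
botL [[459.5, 149.3]]
botR [[263.5, 146.2]]
botM [[361.6, 147.8]]
lidM [[380.6, 169.0]]
rimM [[378.8, 168.9]]
[(1.1, [[375.5, 139.4]]), (1.2, [[375.0, 142.8]]), (1.3, [[374.6, 146.2]]), (1.4, [[374.2, 149.8]]), (1.5, [[373.9, 153.5]])]
0.8 [[213.6, 251.6], [223.2, 245.9]]
1.1 [[215.9, 255.4], [225.5, 249.7]]
1.3 [[217.4, 258.0], [227.0, 252.3]]
1.5 [[218.9, 260.4], [228.5, 254.7]]
0.8 [[441.5, 230.5], [429.9, 229.6]]
1.1 [[440.8, 226.4], [429.3, 225.6]]
1.3 [[440.6, 223.4], [429.1, 222.6]]
1.5 [[440.6, 220.3], [429.1, 219.4]]
```

View pics/w64l.png

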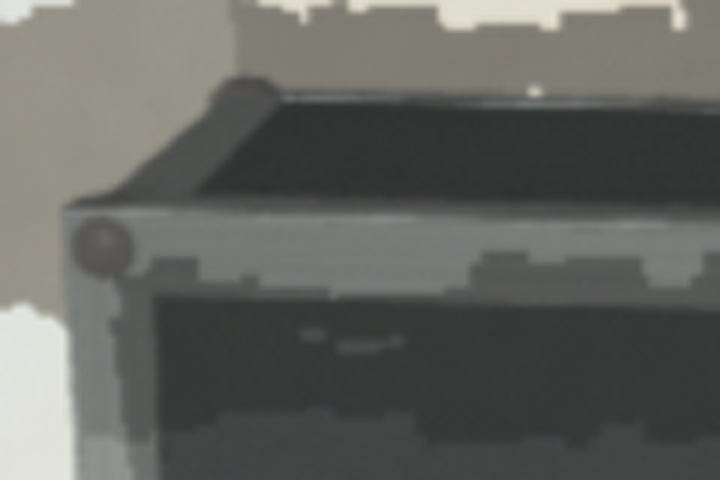

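View pics/w64r.png

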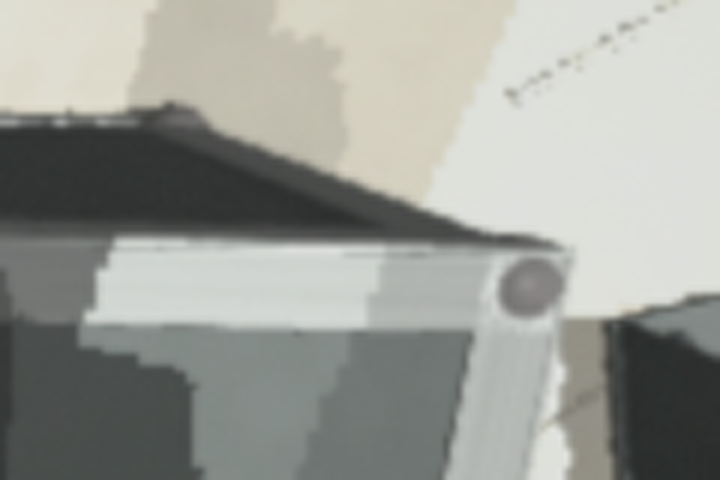

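View pics/s64.png

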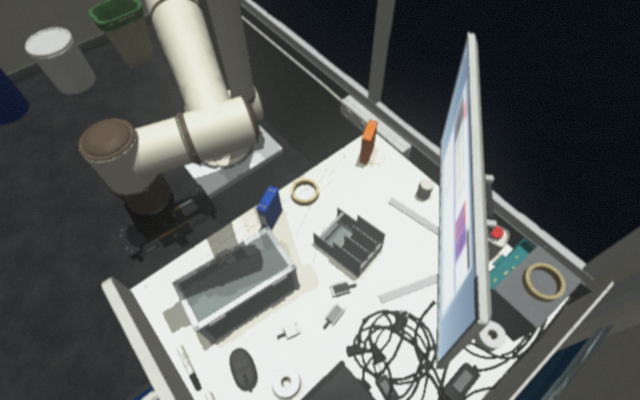

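View pics/t64.png

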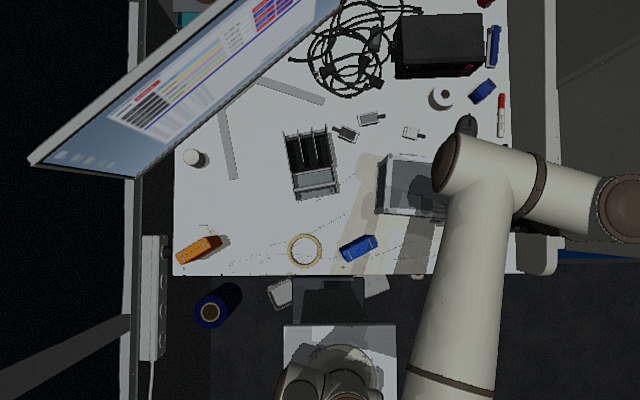

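```bash
python3 -m crank '[[1,[0.45,0.3,0],[0,0,0]],[1,[0.45,0.3,0],[0,0,0]],[1,[0,0,0],[0,0,0]],[1,[0,0,0],[0,0,0]]]' | tail -3; python3 -c "
from go import *
need(PB,[-.135,0,.113])"
```

```text
ee_rot: [[-0.998, 0.066, 0.011], [0.066, 0.998, 0.0], [-0.011, 0.001, -1.0]]
wrist_force: [-0.2, -0.7, 0.6]
gripper_width: 0.003
turn [0.001 0.014 0.02 ] shift after turn [-0.131  0.052  2.06 ] | shift now [-0.109  0.048  2.062]
  tcp local [-0.1481 -0.0052  0.319 ] world [ 0.378  -0.2446  0.319 ] F [-0.2 -0.7  0.6] g 0.003 t 73.65
```

```bash
python3 -m crank '[[1,[0,0.05,0.5],[0,0.014,0.02]],[1,[0,0,0.5],[0,0,0]],[1,[0,0,0.5],[0,0,0]],[1,[0,0,0.5],[0,0,0]],[1,[0,0,0.06],[0,0,0]],[1,[-0.2,0,0],[0,0,0]],[1,[-0.2,0,0],[0,0,0]],[1,[0,0,0],[0,0,0]]]' | tail -3; python3 -c "
from go import *
need(PB,[-.0875,0,.113])"
```

```text
ee_rot: [[-0.997, 0.081, 0.002], [0.081, 0.997, -0.001], [-0.002, -0.0, -1.0]]
wrist_force: [-0.8, -0.4, 0.3]
gripper_width: 0.001
turn [-0.001  0.003  0.001] shift after turn [-0.149  0.009  0.011] | shift now [-0.149  0.009  0.011]
  tcp local [-0.1024 -0.0009  0.1141] world [ 0.4238 -0.2441  0.1141] F [-0.8 -0.4  0.3] g 0.001 t 74.45
```

```bash
N="from go import *
need(PB,[-.0875,0,.113])"; python3 -m crank '[[1,[-0.08,0,0],[0,0,0]],[1,[-0.03,0,0],[0,0,0]],[1,[0,0,0],[0,0,0]],[1,[0,0,0],[0,0,0]]]' >/dev/null; python3 -c "$N"; python3 -m crank '[[1,[-0.03,0,0],[0,0,0]],[1,[0,0,0],[0,0,0]],[1,[0,0,0],[0,0,0]]]' >/dev/null; python3 -c "$N"; python3 -m crank '[[1,[-0.03,0,0],[0,0,0]],[1,[0,0,0],[0,0,0]],[1,[0,0,0],[0,0,0]]]' >/dev/null; python3 -c "$N"
```

```text
turn [ 0.002 -0.008 -0.001] shift after turn [-0.102  0.002 -0.004] | shift now [-0.102  0.002 -0.004]
  tcp local [-0.0977 -0.0002  0.1126] world [ 0.4286 -0.2438  0.1126] F [-4.1  0.6  4.7] g 0.003 t 74.85
turn [ 0.002 -0.015 -0.001] shift after turn [-0.097  0.002 -0.006] | shift now [-0.097  0.003 -0.007]
  tcp local [-0.0972 -0.0002  0.1124] world [ 0.4291 -0.2438  0.1124] F [-10.9  -0.3   9.5] g 0.004 t 75.15
turn [ 0.003 -0.022 -0.002] shift after turn [-0.093  0.002 -0.007] | shift now [-0.093  0.002 -0.009]
  tcp local [-0.0968 -0.0002  0.1123] world [ 0.4295 -0.2438  0.1123] F [-15.2   0.9  14.1] g 0.005 t 75.45
```

```bash
python3 -m crank '[[1,[0.3,0,0],[0,0,0]],[1,[0.2,0,0],[0,0,0]],[1,[0,0,-0.5],[0,0,0]],[1,[0,0,-0.5],[0,0,0]],[1,[0,0,-0.5],[0,0,0]],[1,[0.3,0,-0.5],[0,0,0]],[1,[0,0,0],[0,0,0]],[1,[0,0,0],[0,0,0]]]' | tail -3; python3 -c "
from go import *
need(PB,[-.0875,0,.113])
c=r.capture('wrist');s=r.sense();R=np.array(c['R']);o=-R.T@c['t'];R0=np.array(s['ee_rot'])
print('cam in tool',R0.T@(o-s['tcp_pos']));print((R@R0).round(3),s['joints'])
import cv2;cv2.imwrite('pics/w65.png',c['img'])
"; cat kin.py | head -40
```

```text
ee_rot: [[-0.997, 0.082, 0.002], [0.082, 0.997, 0.001], [-0.002, 0.001, -1.0]]
wrist_force: [0.7, 0.0, -0.4]
gripper_width: 0.004
turn [ 0.002  0.003 -0.001] shift after turn [-7.720e-01  1.000e-03  1.936e+00] | shift now [-7.680e-01 -1.000e-03  1.938e+00]
  tcp local [-1.647e-01 -1.000e-04  3.066e-01] world [ 0.3618 -0.2382  0.3066] F [ 0.7  0.  -0.4] g 0.004 t 76.25
cam in tool [ 0.0775829  -0.00027608 -0.16178408]
[[-0.001  1.     0.002]
 [-0.959 -0.    -0.285]
 [-0.285 -0.002  0.959]] [-11.7801509   -0.32401621 -15.96632101  -0.10810477 -74.45774
 -82.8996003 ]
from go import *
from scipy.optimize import least_squares
E=lambda a,x:Ro.from_euler(a,x,degrees=True).as_matrix()
def fk(k,j):
    h,a1,L2,a3,L4,d6,e,w=k
    p=E('y',j[1]-j[2]);Q=p@E('x',-j[3]);W=Q@E('y',-j[4])
    P=np.array([a1,e,h])+E('y',j[1])@[0,0,L2]+p@[L4,0,a3]+Q@[0,w,0]+W@[d6,0,0]
    return E('z',j[0])@P
def fkR(j):
    return E('z',j[0])@E('y',j[1]-j[2])@E('x',-j[3])@E('y',-j[4])@E('x',-j[5])@np.array([[0,0,1],[-1,0,0],[0,-1,0.]])
def rec():
    D=pickle.load(open("D.pkl","rb"));s=r.sense();D.append((s["joints"]
[... 612 characters left out ...]
matrix()@Ro.from_euler('y',-lean).as_matrix()@base
def ik(p,R,n=40,seed=0,x0=None):
    rng=np.random.default_rng(seed);best=[]
    f=lambda j:np.r_[(fk(K,j)-p)*5,(fkR(j)-R).ravel()]
    st=[x0] if x0 is not None else []
    st+= [rng.uniform(LO+1,HI-1) for _ in range(n)]
    for x in st:
        s=least_squares(f,np.clip(x,LO+.01,HI-.01),bounds=(LO,HI),max_nfev=80)
        if s.cost<1e-6:
            if not any(np.abs(b-s.x).max()<2 for b in best): best.append(s.x)
    return best
def joints_pts(j):
    z=E('z',j[0]);p=E('y',j[1]-j[2]);Q=p@E('x',-j[3])
    el=np.array([0,0,K[0]])+E('y',j[1])@[0,0,K[2]];f=el+p@[K[4],0,0];w=f+Q@[0,K[7],0]
    return [(z@x).round(2).tolist() for x in (el,f,w)]
```

View pics/w65.png

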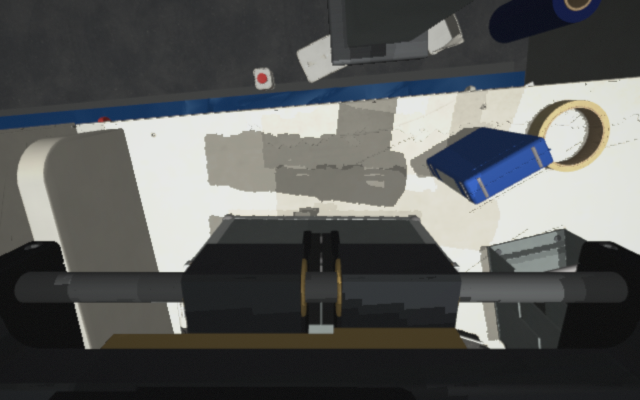

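```bash
python3 -m crank '[[1,[0,0,0],[0,-0.18,0]],[1,[0,0,0],[0,-0.18,0]],[1,[0,0,0],[0,-0.18,0]],[1,[0,0,0],[0,-0.18,0]],[1,[0,0,0],[0,0,0]]]' | tail -3; python3 -c "
from go import *
need(PB,[-.09,0,.22],lean=.565)"
```

```text
ee_rot: [[-0.844, 0.084, 0.529], [0.074, 0.996, -0.041], [-0.531, 0.005, -0.847]]
wrist_force: [0.5, -0.8, -0.8]
gripper_width: 0.007
turn [ 0.003 -0.007 -0.006] shift after turn [-0.227 -0.005  1.111] | shift now [-0.232 -0.007  1.11 ]
  tcp local [-0.1686  0.0005  0.3017] world [ 0.358  -0.2372  0.3017] F [ 0.5 -0.8 -0.8] g 0.007 t 76.8
```

```bash
python3 -m crank '[[1,[-0.23,0,0.3],[0,0,0]],[1,[0,0,0.4],[0,0,0]],[1,[0,0,0.3],[0,0,0]],[1,[0,0,0],[0,0,0]],[1,[0,0,0],[0,0,0]]]' | tail -3
python3 - <<'E'
from go import *
from h import *
need(PB,[-.09,0,.22],lean=.565)
c=r.capture("wrist");A,o=fr(PB)
for t in (0.8,1.1,1.3,1.5):
    print(t,proj(c,[A@np.array([-.079-.042*np.cos(t),y,.153-.042*np.sin(t)])+o for y in(-.015,.015)]).round(1).tolist())
for n,p in dict(hinge=[-.079,0,.153],lidL=[-.074,.142,.157],lidR=[-.074,-.142,.157],botL=[-.072,.142,0],botR=[-.072,-.142,0]).items():
    print(n,proj(c,[A@np.array(p)+o]).round(1).tolist())
cv2.imwrite("pics/w66.png",c["img"])
E
```

```text
ee_rot: [[-0.845, 0.081, 0.528], [0.07, 0.997, -0.042], [-0.53, 0.002, -0.848]]
wrist_force: [-0.3, -0.3, 0.7]
gripper_width: 0.005
turn [ 0.002 -0.008 -0.001] shift after turn [0.044 0.001 0.107] | shift now [0.044 0.001 0.107]
  tcp local [-9.200e-02 -1.000e-04  2.314e-01] world [ 0.4343 -0.2441  0.2314] F [-0.3 -0.3  0.7] g 0.005 t 77.3
0.8 [[300.4, 109.7], [342.3, 109.7]]
1.1 [[301.4, 115.8], [341.3, 115.8]]
1.3 [[302.0, 122.1], [340.6, 122.1]]
1.5 [[302.5, 129.6], [340.1, 129.6]]
hinge [[321.4, 168.6]]
lidL [[517.4, 177.3]]
lidR [[125.4, 177.5]]
botL [[457.0, 72.2]]
botR [[185.3, 72.3]]
```

View pics/w66.png

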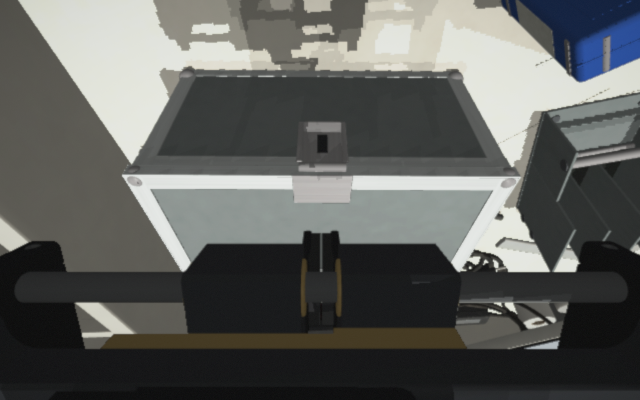

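Run:
```python
import cv2
i=cv2.imread("pics/w66.png");cv2.imwrite("pics/w66c.png",cv2.resize(i[110:210,270:375],None,fx=6,fy=6,interpolation=cv2.INTER_CUBIC))
```

```text
(no output)
```

View pics/w66c.png

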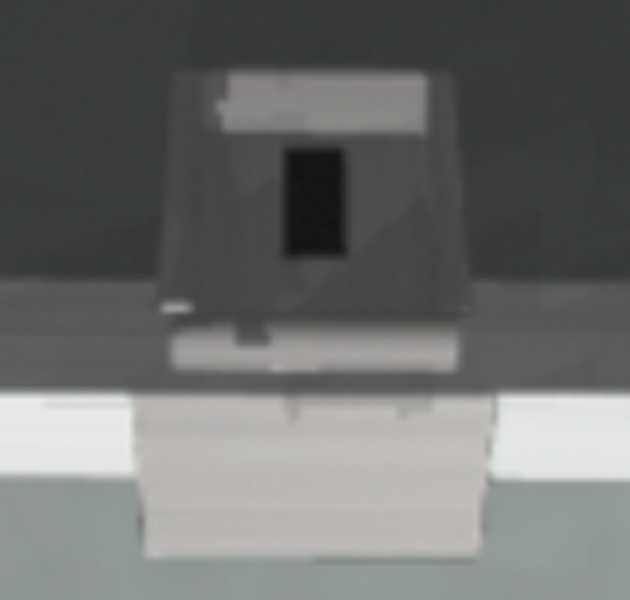

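```bash
python3 -m crank '[[1,[0,0,-0.5],[0,0,0]],[1,[0,0,-0.5],[0,0,0]],[1,[0,0,0],[0,0,0]],[1,[0,0,0],[0,0,0]],[1,[0,0,0],[0,0,0]]]' | tail -3
python3 - <<'E'
from station import r
s=r.sense();print(s["tcp_pos"],s["wrist_force"],s["joint_velocities"],s["time_s"])
print(r.finish_job())
E
```

```text
ee_rot: [[-0.843, 0.082, 0.532], [0.07, 0.997, -0.042], [-0.533, 0.002, -0.846]]
wrist_force: [0.2, -0.4, -0.4]
gripper_width: 0.005
[ 0.38034213 -0.23966853  0.31732732] [ 0.15762593 -0.44369388 -0.39335185] [ 2.41584157e-01  1.73986672e+00 -6.81352976e-01  1.41341902e-01
  1.44454512e-01 -1.36342492e-03] 77.85
the job is handed in; nothing more can be done
None
```

The check-weight kit is packed and the job is handed in at about 78 s of the 210 s allowed; `finish_job` gave no verdict.

**What I did:**
- The rack held two grey cases. I tipped each onto the tip rail, lifted it out leaning and stood it upright in its own slot (box y about -93 and -35 mm).
- The power pack had been knocked about 3 cm aside, so I measured it again and then laid it flat in the tray.
- I shut the lid to its hard stop, then folded the hasp down.

**What went wrong on the way:**
- The first tip of the left case fell back into its bay; a gentler second try held.
- The first insertion of the second case hit the rear of its slot and the case slipped in the grip, with up to about 32 N. I stood it on the worktop, gripped it again and it went in cleanly.

**Last checks:**
- **Cases:** before the lid was shut, the wrist picture showed both upright and centred in their slots.
- **Lid:** it sits no higher than predicted for shut in the last picture.
- **Hasp:** this is the least certain reading.
  - The first close picture suggested about 1.3 to 1.4 rad, so I pushed again and it stopped hard at about 15 N.
  - In a frontal picture, the line I take for the plate's lower bend is at row 132, against 130 predicted for 1.5 rad. The outermost edge is at row 122, which would mean 1.3 rad if it were the plate's end, but I take it for an outward lip.
- **Tape roll and sample jar:** they stood at their starting pixel positions.
- **Robot:** it was clear of everything, with its joints still settling at under 2 degrees/s, when I handed in.

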